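Stir up the settled finishing solutions and rack the bottles

TASK

The bottles on the rubber mat have settled and must be stirred up for use: for each one, push its stopper fully home, then turn the bottle right over, neck down, hold it so for about two seconds, turn it back and stand it upright in a free bay of the bottle rack. Turn them over in order from the largest bottle to the smallest, because the froth in a large one takes longest to clear, and never tip a bottle whose stopper is not home. When all are in the rack, swing its hinged front rail up shut, and leave the tub, the pot of files and the engraver's block where they are.

Things in the scene. Friction and masses are not known exactly. Their poses are not given: they have to be found in the camera images.
- large: the large amber glass reagent bottle, closed, with a paper label and a black push-in stopper: straight body 62 mm in diameter and 118 mm high, sloping shoulder, neck 27 mm in diameter with its lip 158 mm up; about 0.42 kg, bottom-heavy (centre of mass about 35 mm up); may be absent. Origin: centre of its underside; z axis along the bottle towards the stopper
- large_stopper (a joint): how far the large bottle's stopper is pushed in: 0 = standing 8 mm proud, 0.008 = fully home, head on the neck's lip. It slides with about 6 N of friction and stays where it is left
- large_top (a point): centre of the flat top of that stopper's head (36 mm in diameter, 12 mm thick); 178 mm above the bottle's origin when home, up to 8 mm more when proud
- medium: the medium amber glass reagent bottle, closed, with a paper label and a black push-in stopper: straight body 54 mm in diameter and 104 mm high, sloping shoulder, neck 27 mm in diameter with its lip 144 mm up; about 0.33 kg, bottom-heavy (centre of mass about 35 mm up); may be absent. Origin: centre of its underside; z axis along the bottle towards the stopper
- medium_stopper (a joint): how far the medium bottle's stopper is pushed in: 0 = standing 8 mm proud, 0.008 = fully home, head on the neck's lip. It slides with about 6 N of friction and stays where it is left
- medium_top (a point): centre of the flat top of that stopper's head (36 mm in diameter, 12 mm thick); 164 mm above the bottle's origin when home, up to 8 mm more when proud
- small: the small amber glass reagent bottle, closed, with a paper label and a black push-in stopper: straight body 48 mm in diameter and 90 mm high, sloping shoulder, neck 27 mm in diameter with its lip 130 mm up; about 0.24 kg, bottom-heavy (centre of mass about 35 mm up); may be absent. Origin: centre of its underside; z axis along the bottle towards the stopper
- small_stopper (a joint): how far the small bottle's stopper is pushed in: 0 = standing 8 mm proud, 0.008 = fully home, head on the neck's lip. It slides with about 6 N of friction and stays where it is left
- small_top (a point): centre of the flat top of that stopper's head (36 mm in diameter, 12 mm thick); 150 mm above the bottle's origin when home, up to 8 mm more when proud
- mat: black rubber mat, 200 x 360 mm, 3 mm thick, fixed, on which the bottles stand at the start. Origin: centre of its underside; y along its length
- rack: grey sheet-metal bottle rack, 90 x 342 mm, fixed, long side along its y axis, front facing its -x (towards the robot): one row of three bays, each about 78 x 106 mm inside, floor 6 mm above the origin, outer and dividing walls 6 mm thick with their top 52 mm above the origin. Origin: centre of its underside; z up. The mat and the rack may change sides
- bay0 (a point): centre of the floor of rack bay 0 (bays 112 mm apart along the rack's y)
- bay1 (a point): centre of the floor of rack bay 1 (bays 112 mm apart along the rack's y)
- bay2 (a point): centre of the floor of rack bay 2 (bays 112 mm apart along the rack's y)
- rail (a joint): angle of the rack's hinged front rail, a U of 8 mm steel rod across the whole front: 0 = shut, upright against the rack's front; 1.25 = leaning fully out towards the robot. Its hinge line is parallel to the rack's y axis, 52 mm in front (-x) of the rack's origin and 14 mm up; stiff hinge, stays where it is left, 2 to 3 N at the bar moves it
- rail_bar (a point): middle of the rail's long bar (8 mm rod, 350 mm long), 55 mm from the hinge line
- tub: yellow plastic tub with lid, 110 x 160 x 65 mm; bystander. Origin: centre of its underside
- files: wooden pot 84 mm wide holding needle files, 170 mm high in all; bystander. Origin: centre of its underside
- block: round steel engraver's block 90 mm in diameter, 53 mm high; bystander. Origin: centre of its underside
Mind the look-alikes: they are no part of the job. Leave any purple or yellow look-alike of the medium alone.

How it is judged:
On the way, in this order (a step that is already met when the one before it is completed fails the run):
1. the large bottle, its stopper home, is held upside down (angle between large's own z axis and vertical above 2.3 rad and value of joint large_stopper above 0.0065 m), for 1 s.
2. the medium bottle, its stopper home, is held upside down (angle between medium's own z axis and vertical above 2.3 rad and value of joint medium_stopper above 0.0065 m), for 1 s.
3. the small bottle, its stopper home, is held upside down (angle between small's own z axis and vertical above 2.3 rad and value of joint small_stopper above 0.0065 m), for 1 s.
At the end, for the whole second after the job is handed in: each bottle present has been upside down (tilted more than 132 degrees) for at least 1 s, largest first, and now stands at rest on the floor of a rack bay, upright within 7 degrees, its stopper pushed in at least 6.5 of 8 mm; the rail is within 0.10 rad of shut (x of large in the frame of rack between -0.038 and 0.038 m and y of large in the frame of rack between -0.168 and 0.168 m and z of large in the frame of rack between 0 and 0.012 m and angle between each of large, medium, small's own z axis and vertical below 0.12 rad and value of joint each of large_stopper, medium_stopper, small_stopper above 0.0065 m and linear speed of each of large, medium, small below 0.03 m/s and x of medium in the frame of rack between -0.038 and 0.038 m and y of medium in the frame of rack between -0.168 and 0.168 m and z of medium in the frame of rack between 0 and 0.012 m and x of small in the frame of rack between -0.038 and 0.038 m and y of small in the frame of rack between -0.168 and 0.168 m and z of small in the frame of rack between 0 and 0.012 m and value of joint rail below 0.1 rad); the robot touches nothing.
It fails at once if the large bottle is lifted and tipped while its stopper is not home (angle between large's own z axis and vertical above 0.8 rad and height (world z) of large above 0.05 m and value of joint large_stopper below 0.006 m).
It fails at once if the medium bottle is lifted and tipped while its stopper is not home (angle between medium's own z axis and vertical above 0.8 rad and height (world z) of medium above 0.05 m and value of joint medium_stopper below 0.006 m).
It fails at once if the small bottle is lifted and tipped while its stopper is not home (angle between small's own z axis and vertical above 0.8 rad and height (world z) of small above 0.05 m and value of joint small_stopper below 0.006 m).
It fails at once if the tub, the pot of files or the engraver's block is pushed about (more than 30 mm) (distance of any of tub, files, block from where it was at the start of the episode above 0.03 m).
Of large, medium, small only 2 to 3 are there at a start; the rules pass over those that are not, and their reading is None.
At some moment in a run one of large, medium, small may be knocked a few centimetres aside while the robot is not near it.
It also fails if it takes over 210 s, if anything falls off the work surface, if the arm or the gripper's body presses on something with over 40 N, if the wrist force passes 120 N, or if a joint passes its speed limit or range.

ROBOT

A 6-joint arm with a two-finger parallel gripper is mounted at the origin on the work surface. World frame = base frame: x ahead of the robot, y to its left, z up, the work surface at z = 0. Lengths are in m, angles in rad, forces in N, time in s.
With the tool pointing down it reaches from about 0.25 to 0.8 m from the base axis. Payload 3.9 kg.
Tool frame: the origin (TCP) lies at the very end of the fingers, on their centre line; the grasp point (between the pads) lies 19 mm behind it; z points along the fingers, y is the line along which they close (so a half turn about z gives the same grasp; the last joint's range is limited). The gripper opens to 85 mm and grips with 20 to 120 N. Pads are 22 mm wide; open, the fingers measure 114 mm over their backs; the gripper's body (76 mm by 85 mm) begins 54 mm behind the grasp point. The pads swing forward as they close: fully open they stand 13 mm farther back than shut.
Start: joints at [-1.167, 0.26, -0.138, 1.173, 0, 1.571], TCP at [0.206, -0.483, 0.2] pointing down, gripper open.
Joint ranges: [-2.78, 2.78], [-0.83, 1.72], [-1.28, 1.37], [-1.9, 2.12], [-1.57, 1.48], [-3.14, 3.14]. Speed limits (rad/s): [2.57, 2.57, 3.14, 3.14, 3.14, 3.14].

INTERFACE

Orientations are given as a unit quaternion [w, x, y, z].
In Python, from workcell import bot, viewer gives the robot as it stands. The module is installed in compiled form; this text tells all that it offers.
- The arm moves only by the shell command python3 -m crank 'ROWS' [OPENING] [FORCE]. ROWS is JSON, a list of rows, each an object of numbers: "tx", "ty", "tz": the shift along the tool's x, y, z as a fraction of full scale; "rx", "ry", "rz": the turn, a rotation vector about the tool's x, y, z as a fraction of full scale. In form: [{"tx": .., "ty": .., "tz": .., "rx": .., "ry": .., "rz": ..}, ...]. A call has 1 to 20 rows; each row shifts and turns the commanded pose from where the row before left it, along the tool's axes as they then stand; what a row does not reach is not made up. Full scale, the value 1, is 400 mm for a shift and 0.08 rad for a turn. A row lasts 1/10 s, in which the tool goes at most 50 mm and 8.59 degrees, less where a joint would pass 70% of its speed; a pose out of reach is approached as far as the arm can. A call with a number of a shift or a turn outside -1 to 1 is refused whole. A call with a gripper value outside its range is refused whole. OPENING is the opening, from 0 (shut) to 1 (fully open), set as the call begins (- or left out, the last holds). The fingers move at their own pace and stop on an object; FORCE is the grip in N (left out, the last holds). Time passes only in rows, so rows that do not move let the fingers close. It gives the time, the measured TCP pose, the force, the opening and the grip force at its end, in the units of the state.
- bot.get_obs(): the state, without advancing time (a new reading comes with each control period).
- viewer.grab_frame(name): name is "side" or "top" or "wrist"; returns the picture (384x512x3 uint8, red, green, blue); there is no depth.
- viewer.camera_model(name): a dict with "mtx" (3x3 intrinsics, pixels), "R" (3x3) and "t" (3): a world point X has camera coordinates R X + t. Camera axes: x right, y down, z forward; pixel columns grow to the right and rows downward; lengths in m; the calibration is good to about 2 mm. The wrist camera is an equidistant fisheye: a pixel r from the principal point sees the ray r / f radians off the axis. A picture is of the moment at which its call begins: read the wrist's pose just before it. camera_model takes no time and is no camera call; for the wrist camera it gives the pose at the moment of the call.
- bot.hand_in(): hands the job in; it is judged then, once.
The state is a dict: "t": time; "joint_pos": joint angles; "joint_vel": joint speeds; "tau": joint torques, N m; "tool_pos": TCP position; "tcp_rot": TCP orientation; "wrist_force": force on the tool from outside, world axes, zero at the start; "moment": the same for the moment, N m; "width": finger opening in m; "gripper_force": force on a finger pad.
Only numpy, scipy, OpenCV 4.12 (cv2) and the standard library are available. Lean on these libraries where they do the work, as an engineer would, in place of code of your own. Each camera call takes 0.05 s, during which the arm holds its last target. There are 200 camera calls.

## Working session

There is one attempt and no reset: what is moved stays moved. The work goes in short steps, Python scripts to look and compute and a shell command to move; the robot and the scene stay as the last step left them, time stands still between calls to the robot, and variables do not carry over. Pictures are saved under pics/ and viewed, at most 14 in all, crops included, and the job is handed in when it is done.

```bash
mkdir -p pics; python3 - <<'E'
from workcell import bot, viewer
import cv2, numpy as np
for n in ["top","side"]:
    cv2.imwrite(f"pics/{n}0.png",viewer.grab_frame(n)[:,:,::-1])
    m=viewer.camera_model(n); print(n,np.round(m["mtx"],1).tolist(),np.round(m["R"],3).tolist(),np.round(m["t"],3).tolist())
print(bot.get_obs())
E
```

```text
top [[358.9, 0.0, 261.5], [0.0, 358.9, 186.1], [0.0, 0.0, 1.0]] [[0.009, -0.999, 0.031], [-0.996, -0.012, -0.084], [0.085, -0.03, -0.996]] [0.026, 0.622, 1.059]
side [[386.9, 0.0, 256.2], [0.0, 386.9, 186.5], [0.0, 0.0, 1.0]] [[0.962, -0.271, -0.02], [-0.206, -0.678, -0.705], [0.178, 0.683, -0.709]] [-0.59, 0.258, 0.923]
{'t': 0.1, 'joint_pos': array([-1.16702062e+00,  2.60660165e-01, -1.39236219e-01,  1.17271572e+00,
        7.18702132e-06,  1.57082535e+00]), 'joint_vel': array([-0.00174542,  0.00014223,  0.00110938,  0.00199566,  0.00096909,
        0.0019241 ]), 'tau': array([-2.41371199e-04, -4.06509054e+01,  2.54527366e+01,  1.01244415e-02,
       -8.76829199e-05,  1.27815531e-05]), 'tool_pos': array([ 0.20600663, -0.48216128,  0.19902772]), 'tcp_rot': array([-8.90168444e-04,  9.79692279e-01,  2.00504897e-01, -1.78541751e-04]), 'wrist_force': array([-0.10668939, -0.030148  , -0.63786383]), 'moment': array([ 0.01548309, -0.00741241, -0.00670792]), 'gripper_force': 0.0, 'width': 0.08563333488186206}
```

View pics/top0.png

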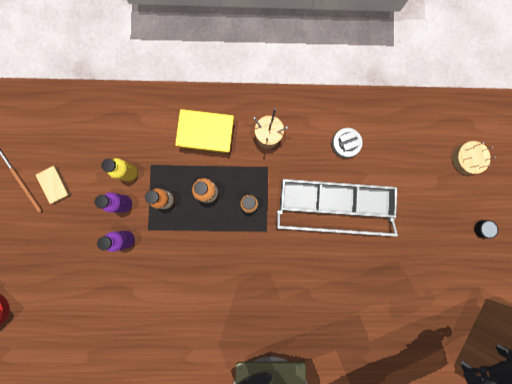

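View pics/side0.png

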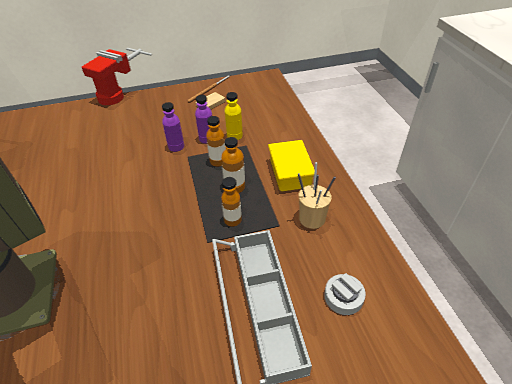

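The top view shows three orange bottles on the mat, with tops near (152,198), (203,187) and (249,203). The rack is at right (280–397, 180–235) with its rail leaning out, and the purple and yellow look-alikes are at left. I'll enlarge both views for accurate pixels.

```bash
python3 - <<'E'
import cv2, numpy as np
a=cv2.imread("pics/top0.png")[155:245,140:280]; b=cv2.imread("pics/side0.png")[110:240,180:280]
a=cv2.resize(np.clip(a.astype(float)*1.6,0,255).astype('uint8'),None,fx=5,fy=5,interpolation=cv2.INTER_CUBIC); b=cv2.resize(np.clip(b.astype(float)*1.6,0,255).astype('uint8'),None,fx=4.5,fy=4.5,interpolation=cv2.INTER_CUBIC)
cv2.imwrite("pics/ta.png",a);cv2.imwrite("pics/sa.png",b);print(a.shape,b.shape)
E
```

```text
(450, 700, 3) (585, 450, 3)
```

View pics/ta.png

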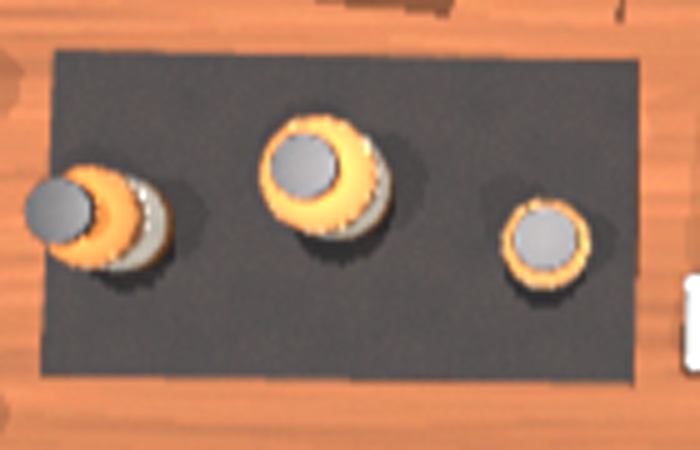

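View pics/sa.png

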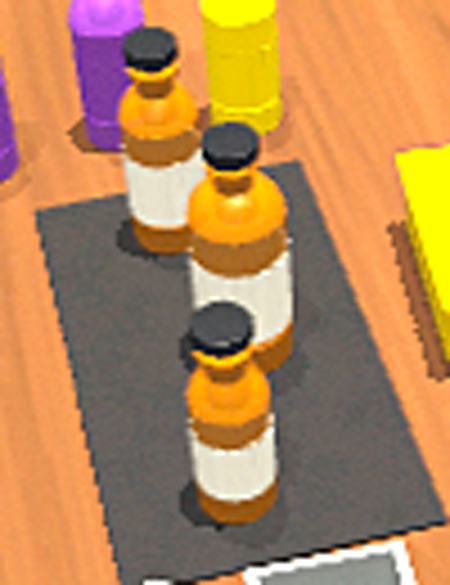

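Zoomed stopper-top centres, in original pixels:

| Bottle | Top view | Side view |
|---|---|---|
| medium | (151.8,197) | (212.9,120) |
| large | (200.4,188.2) | (231.1,141.8) |
| small | (249.2,202.4) | (228.9,182.4) |

```bash
cat > h.py <<'E'
import numpy as np, cv2
from workcell import bot, viewer
def ray(n,p):
    m=viewer.camera_model(n); R=np.array(m["R"]);t=np.array(m["t"])
    d=R.T@np.linalg.inv(m["mtx"])@[p[0],p[1],1]; return -R.T@t,d/np.linalg.norm(d)
def onz(n,p,z):
    c,d=ray(n,p); return c+d*(z-c[2])/d[2]
def tri(p,q):
    c,d=ray("top",p);e,f=ray("side",q)
    s=np.linalg.lstsq(np.c_[d,-f],e-c,rcond=None)[0]; a=c+s[0]*d;b=e+s[1]*f
    return (a+b)/2,np.linalg.norm(a-b)
E
python3 - <<'E'
from h import *
for n,p,q,h in [("large",(200.4,188.2),(231.1,141.8),.178),("medium",(151.8,197),(212.9,120),.164),("small",(249.2,202.4),(228.9,182.4),.150)]:
    x,e=tri(p,q); print(n,x.round(4),round(e,4),"proud",(x[2]-.003-h).round(4),onz("top",p,h+.007).round(4))
print(onz("top",(268,167),.003),onz("top",(149,230),.003))
for n,p in [("tub",(205,131)),("files",(268,130)),("block",(347,143))]: print(n,onz("top",p,.05).round(3))
a=cv2.imread("pics/top0.png")[170:245,270:405]
cv2.imwrite("pics/ra.png",cv2.resize(a,None,fx=5,fy=5,interpolation=cv2.INTER_CUBIC))
E
```

```text
large [0.6018 0.1952 0.1733] 0.0005 proud -0.0077 [0.6007 0.1936 0.185 ]
medium [0.5771 0.3222 0.1635] 0.0014 proud -0.0035 [0.5775 0.3201 0.171 ]
small [0.5661 0.0685 0.1499] 0.0017 proud -0.0031 [0.5667 0.0684 0.157 ]
[0.68306424 0.01192962 0.003     ] [0.48604725 0.37077677 0.003     ]
tub [0.782 0.203 0.05 ]
files [0.788 0.015 0.05 ]
block [ 0.753 -0.223  0.05 ]
```

View pics/ra.png

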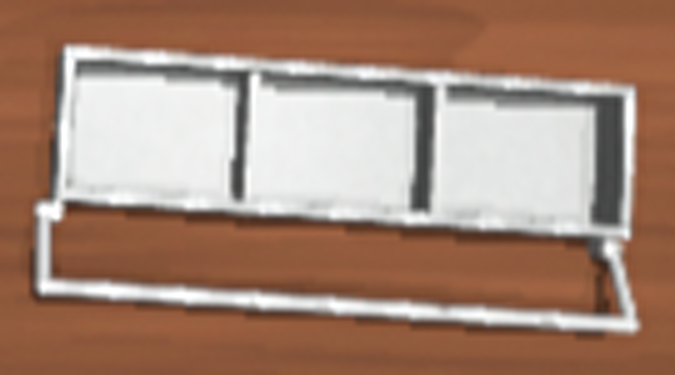

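```bash
cat > plan.py <<'E'
# usage: x y z yaw_deg pitch_deg [g]  target TCP (or grasp point with g); prints rows-equivalents
import sys
from h import *
from scipy.spatial.transform import Rotation as Ro
x,y,z,a,p=map(float,sys.argv[1:6]); g=len(sys.argv)>6
o=bot.get_obs(); q=o["tcp_rot"]; R0=Ro.from_quat([q[1],q[2],q[3],q[0]])
a,p=np.radians([a,p]); Z=np.array([np.cos(p)*np.cos(a),np.cos(p)*np.sin(a),-np.sin(p)]); Y=np.array([-np.sin(a),np.cos(a),0])
R1=Ro.from_matrix(np.c_[np.cross(Y,Z),Y,Z]); T=np.array([x,y,z])+(.019*Z if g else 0)
d=T-o["tool_pos"]; r=(R0.inv()*R1).as_rotvec()
print("t",o["t"],"pos",o["tool_pos"].round(4),"joints",o["joint_pos"].round(2),"F",o["wrist_force"].round(1),"w",round(o["width"],4))
print("shift first",(R0.inv().apply(d)/.4).round(4),"turn rows",(r/.08).round(3),"or turn first, then shift",(R1.inv().apply(d)/.4).round(4))
E
python3 - <<'E'
from h import *
P=[onz("top",(270+u/5,170+v/5),.052) for u,v in [(66,46),(635,88),(628,238),(58,200)]]
P=np.array(P);print(P.round(4),P.mean(0)); 
d=(P[0]+P[3]-P[1]-P[2])/2; print("len",np.linalg.norm(d),"wid",np.linalg.norm(P[0]-P[3]),"yaw",np.degrees(np.arctan2(-d[0],d[1])))
u=d/np.linalg.norm(d)
for s in (-.112,0,.112): print(P.mean(0)+s*u)
E
python3 -m crank '[{"tz":-0.1,"rz":-1},{"tz":-0.1,"rz":-1},{"rz":-1},{"rz":-1},{"rz":-1},{"rz":-1},{"rz":-1},{"rz":-1},{"rz":-1},{"rz":-1},{"rz":-1},{"rz":-1},{"rz":-1},{"rz":-1},{"rz":-1},{"rz":-1},{"rz":-1},{"rz":-1},{"rz":-1},{"rz":-0.6}]' 0 40
python3 plan.py 0.601 0.194 0.26 18 90
```

```text
[[ 0.6405 -0.031   0.052 ]
 [ 0.6195 -0.3714  0.052 ]
 [ 0.5303 -0.3651  0.052 ]
 [ 0.5495 -0.0267  0.052 ]] [ 0.58494662 -0.19855759  0.052     ]
len 0.3400098205944104 wid 0.09111168697593736 yaw -3.3778273587052308
[ 0.57834757 -0.31036302  0.052     ]
[ 0.58494662 -0.19855759  0.052     ]
[ 0.59154567 -0.08675217  0.052     ]
t 0.1 pos [ 0.206  -0.4822  0.199 ] joints [-1.17  0.26 -0.14  1.17  0.    1.57] F [-0.1 -0.  -0.6] w 0.0856
shift first [ 1.5722 -1.1668 -0.1503] turn rows [-1.000e-03 -3.500e-02 -3.815e+01] or turn first, then shift [-1.4615  1.3025 -0.1524]invalid input
```

```bash
python3 -m crank '[{"tz":-0.1,"rz":-1}]' 0 40; echo; python3 -m crank '[{"tx":0,"ty":0,"tz":-0.1,"rx":0,"ry":0,"rz":-1}]' 0 40
```

```text
t: 0.2
tool_pos: [0.2042, -0.4779, 0.2341]
tcp_rot: [-0.007, 0.971, 0.241, -0.001]
wrist_force: [-0.8, -0.4, -0.7]
width: 0.0732
gripper_force: 0.0invalid input
```

```bash
python3 -m crank '[{"rz":-1},{"tz":-0.1,"rz":-1},{"tz":-0.1,"rz":-1},{"rz":-1}]'
```

```text
invalid input
```

```bash
python3 -m crank '[{"rz":-1},{"rz":-1},{"rz":-1},{"rz":-1},{"rz":-1},{"rz":-1},{"rz":-1},{"rz":-1},{"rz":-1},{"rz":-1},{"rz":-1},{"rz":-1},{"rz":-1},{"rz":-1},{"rz":-0.6}]' 0 40; python3 plan.py 0.601 0.194 0.26 18 90
```

```text
t 0.2 pos [ 0.2042 -0.4779  0.2341] joints [-1.17  0.25 -0.06  1.27  0.    1.49] F [-0.8 -0.4 -0.7] w 0.0732
shift first [ 1.6616 -1.0229 -0.0482] turn rows [-1.0000e-03 -2.6800e-01 -3.7124e+01] or turn first, then shift [-1.4625  1.2909 -0.0648]invalid input
```

```bash
python3 -m crank '[{"tz":-0.05,"rz":-0.9}]'; echo " rc $?"
```

```text
rc 1invalid input
```

```bash
python3 -m crank '[{"tx":0.0,"ty":0.0,"tz":0.0,"rx":0.0,"ry":0.0,"rz":-0.9},{"tx":0.0,"ty":0.0,"tz":0.0,"rx":0.0,"ry":0.0,"rz":-0.9}]' 0 40; echo " rc $?"
```

```text
t: 0.4
tool_pos: [0.2065, -0.4833, 0.2406]
tcp_rot: [0.001, 0.951, 0.31, 0.0]
wrist_force: [-0.5, 0.6, -0.8]
width: 0.044
gripper_force: 0.0
 rc 0
```

```bash
python3 -m crank '[{"tz":-0.1,"rz":-1}]' 0 40; echo " rc $?"; python3 -m crank --help
```

```text
rc 1invalid input
invalid input: not JSON, or not a number
```

```bash
python3 -m crank '[{"tx":0.0,"ty":0.0,"tz":0.0,"rx":0.0,"ry":0.0,"rz":-0.9},{"tx":0.0,"ty":0.0,"tz":0.0,"rx":0.0,"ry":0.0,"rz":-0.9}]' 0 40; echo " rc $?"; sleep 3;  python3 -m crank '[{"tz":0.0,"rz":-0.9},{"rz":-0.9}]' 0 40; echo " rc $?"; sleep 3; python3 -m crank '[{"rz":-0.9},{"rz":-0.9}]' 0.0 40.0; echo " rc $?"
```

```text
t: 0.6
tool_pos: [0.2061, -0.4824, 0.2394]
tcp_rot: [-0.0, 0.926, 0.378, -0.0]
wrist_force: [-0.2, 0.2, -0.6]
width: 0.0124
gripper_force: 0.0
 rc 0
 rc 1
 rc 1invalid input
invalid input
```

Every row needs all six keys.

```bash
python3 -m crank '[{"tx":0,"ty":0,"tz":-0.1,"rx":0,"ry":0,"rz":-1},{"tx":0,"ty":0,"tz":0,"rx":0,"ry":0,"rz":-1},{"tx":0,"ty":0,"tz":0,"rx":0,"ry":0,"rz":-1},{"tx":0,"ty":0,"tz":0,"rx":0,"ry":0,"rz":-1},{"tx":0,"ty":0,"tz":0,"rx":0,"ry":0,"rz":-1},{"tx":0,"ty":0,"tz":0,"rx":0,"ry":0,"rz":-1},{"tx":0,"ty":0,"tz":0,"rx":0,"ry":0,"rz":-1},{"tx":0,"ty":0,"tz":0,"rx":0,"ry":0,"rz":-1},{"tx":0,"ty":0,"tz":0,"rx":0,"ry":0,"rz":-1},{"tx":0,"ty":0,"tz":0,"rx":0,"ry":0,"rz":-1},{"tx":0,"ty":0,"tz":0,"rx":0,"ry":0,"rz":-1},{"tx":0,"ty":0,"tz":0,"rx":0,"ry":0,"rz":-1},{"tx":0,"ty":0,"tz":0,"rx":0,"ry":0,"rz":-1},{"tx":0,"ty":0,"tz":0,"rx":0,"ry":0,"rz":-1},{"tx":0,"ty":0,"tz":0,"rx":0,"ry":0,"rz":-1}]' 0 40; python3 plan.py 0.601 0.194 0.26 18 90
```

```text
t: 2.1
tool_pos: [0.2061, -0.4824, 0.2793]
tcp_rot: [-0.001, 0.551, 0.835, 0.0]
wrist_force: [1.2, -0.4, 0.3]
width: -0.0
gripper_force: 0.0
t 2.1 pos [ 0.2061 -0.4824  0.2793] joints [-1.17  0.24  0.04  1.37  0.   -0.  ] F [ 1.2 -0.4  0.3] w -0.0
shift first [1.1663 1.5728 0.0496] turn rows [ 1.2000e-02 -1.3000e-02 -1.8508e+01] or turn first, then shift [-1.4615  1.3032  0.0481]
```

```bash
python3 -m crank '[{"tx":0.0686,"ty":0.0925,"tz":0,"rx":0,"ry":0,"rz":0},{"tx":0.0686,"ty":0.0925,"tz":0,"rx":0,"ry":0,"rz":0},{"tx":0.0686,"ty":0.0925,"tz":0,"rx":0,"ry":0,"rz":0},{"tx":0.0686,"ty":0.0925,"tz":0,"rx":0,"ry":0,"rz":0},{"tx":0.0686,"ty":0.0925,"tz":0,"rx":0,"ry":0,"rz":0},{"tx":0.0686,"ty":0.0925,"tz":0,"rx":0,"ry":0,"rz":0},{"tx":0.0686,"ty":0.0925,"tz":0,"rx":0,"ry":0,"rz":0},{"tx":0.0686,"ty":0.0925,"tz":0,"rx":0,"ry":0,"rz":0},{"tx":0.0686,"ty":0.0925,"tz":0,"rx":0,"ry":0,"rz":0},{"tx":0.0686,"ty":0.0925,"tz":0,"rx":0,"ry":0,"rz":0},{"tx":0.0686,"ty":0.0925,"tz":0,"rx":0,"ry":0,"rz":0},{"tx":0.0686,"ty":0.0925,"tz":0,"rx":0,"ry":0,"rz":0},{"tx":0.0686,"ty":0.0925,"tz":0,"rx":0,"ry":0,"rz":0},{"tx":0.0686,"ty":0.0925,"tz":0,"rx":0,"ry":0,"rz":0},{"tx":0.0686,"ty":0.0925,"tz":0,"rx":0,"ry":0,"rz":0},{"tx":0.0686,"ty":0.0925,"tz":0,"rx":0,"ry":0,"rz":0},{"tx":0.0686,"ty":0.0925,"tz":0,"rx":0,"ry":0,"rz":0}]'; python3 -m crank '[{"tx":0,"ty":0,"tz":0,"rx":0,"ry":0,"rz":-1},{"tx":0,"ty":0,"tz":0,"rx":0,"ry":0,"rz":-1},{"tx":0,"ty":0,"tz":0,"rx":0,"ry":0,"rz":-1},{"tx":0,"ty":0,"tz":0,"rx":0,"ry":0,"rz":-1},{"tx":0,"ty":0,"tz":0,"rx":0,"ry":0,"rz":-1},{"tx":0,"ty":0,"tz":0,"rx":0,"ry":0,"rz":-1},{"tx":0,"ty":0,"tz":0,"rx":0,"ry":0,"rz":-1},{"tx":0,"ty":0,"tz":0,"rx":0,"ry":0,"rz":-1},{"tx":0,"ty":0,"tz":0,"rx":0,"ry":0,"rz":-1},{"tx":0,"ty":0,"tz":0,"rx":0,"ry":0,"rz":-1},{"tx":0,"ty":0,"tz":0,"rx":0,"ry":0,"rz":-1},{"tx":0,"ty":0,"tz":0,"rx":0,"ry":0,"rz":-1},{"tx":0,"ty":0,"tz":0,"rx":0,"ry":0,"rz":-1},{"tx":0,"ty":0,"tz":0,"rx":0,"ry":0,"rz":-1},{"tx":0,"ty":0,"tz":0,"rx":0,"ry":0,"rz":-1},{"tx":0,"ty":0,"tz":0,"rx":0,"ry":0,"rz":-1},{"tx":0,"ty":0,"tz":0,"rx":0,"ry":0,"rz":-1},{"tx":0,"ty":0,"tz":0,"rx":0,"ry":0,"rz":-1},{"tx":0,"ty":0,"tz":0,"rx":0,"ry":0,"rz":-0.5}]'; python3 plan.py 0.601 0.194 0.195 18 90
```

```text
t: 3.8
tool_pos: [0.6037, 0.194, 0.2792]
tcp_rot: [-0.0, 0.552, 0.834, -0.0]
wrist_force: [0.4, -0.1, -0.0]
width: 0.0002
gripper_force: 0.0
t: 5.7
tool_pos: [0.603, 0.1921, 0.2791]
tcp_rot: [-0.001, -0.156, 0.988, -0.0]
wrist_force: [-0.0, 0.1, 0.2]
width: -0.0003
gripper_force: 0.0
t 5.7 pos [0.603  0.1921 0.2791] joints [ 0.31  0.44  0.34  1.47 -0.   -0.  ] F [-0.   0.1  0.2] w -0.0003
shift first [0.0029 0.006  0.2102] turn rows [-0.    -0.018 -0.021] or turn first, then shift [0.0032 0.006  0.2102]
```

```bash
python3 -m crank '[{"tx":0.003,"ty":0.006,"tz":0.1,"rx":0,"ry":0,"rz":0},{"tx":0,"ty":0,"tz":0.08,"rx":0,"ry":0,"rz":0},{"tx":0,"ty":0,"tz":0.03,"rx":0,"ry":0,"rz":0},{"tx":0,"ty":0,"tz":0.0,"rx":0,"ry":0,"rz":0}]';python3 -m crank '[{"tx":0,"ty":0,"tz":0.005,"rx":0,"ry":0,"rz":0},{"tx":0,"ty":0,"tz":0.005,"rx":0,"ry":0,"rz":0},{"tx":0,"ty":0,"tz":0.005,"rx":0,"ry":0,"rz":0}]';python3 -m crank '[{"tx":0,"ty":0,"tz":0.005,"rx":0,"ry":0,"rz":0},{"tx":0,"ty":0,"tz":0.005,"rx":0,"ry":0,"rz":0}]';python3 -m crank '[{"tx":0,"ty":0,"tz":0.005,"rx":0,"ry":0,"rz":0},{"tx":0,"ty":0,"tz":0.005,"rx":0,"ry":0,"rz":0}]'
```

```text
t: 6.1
tool_pos: [0.5997, 0.1936, 0.1935]
tcp_rot: [-0.003, -0.154, 0.988, -0.0]
wrist_force: [-0.0, 0.0, -0.6]
width: 0.0
gripper_force: 0.0
t: 6.4
tool_pos: [0.6025, 0.1945, 0.1913]
tcp_rot: [0.002, -0.154, 0.988, 0.0]
wrist_force: [-0.2, -0.8, -0.3]
width: 0.0001
gripper_force: 0.0
t: 6.6
tool_pos: [0.6017, 0.1942, 0.1862]
tcp_rot: [0.0, -0.154, 0.988, 0.0]
wrist_force: [0.2, 0.3, -1.6]
width: 0.0001
gripper_force: 0.0
t: 6.8
tool_pos: [0.6014, 0.1941, 0.1817]
tcp_rot: [-0.0, -0.154, 0.988, -0.0]
wrist_force: [-0.2, -0.1, -0.5]
width: 0.0002
gripper_force: 0.0
```

```bash
python3 -m crank '[{"tx":0,"ty":0,"tz":0.003,"rx":0,"ry":0,"rz":0},{"tx":0,"ty":0,"tz":0.003,"rx":0,"ry":0,"rz":0}]';python3 -m crank '[{"tx":0,"ty":0,"tz":0.003,"rx":0,"ry":0,"rz":0},{"tx":0,"ty":0,"tz":0,"rx":0,"ry":0,"rz":0}]';python3 -m crank '[{"tx":0,"ty":0,"tz":0.003,"rx":0,"ry":0,"rz":0},{"tx":0,"ty":0,"tz":0,"rx":0,"ry":0,"rz":0}]'
```

```text
t: 7.0
tool_pos: [0.6014, 0.1941, 0.1792]
tcp_rot: [-0.0, -0.154, 0.988, -0.0]
wrist_force: [-0.5, 0.8, 0.3]
width: 0.0001
gripper_force: 0.0
t: 7.2
tool_pos: [0.6013, 0.1941, 0.178]
tcp_rot: [-0.0, -0.154, 0.988, -0.0]
wrist_force: [-0.4, -0.1, 0.7]
width: -0.0
gripper_force: 0.0
t: 7.4
tool_pos: [0.6014, 0.1941, 0.1769]
tcp_rot: [-0.0, -0.154, 0.988, -0.0]
wrist_force: [-0.1, 0.9, 0.5]
width: 0.0001
gripper_force: 0.0
```

```bash
python3 - <<'E'
from h import *
a=viewer.grab_frame("side")[90:240,150:290,::-1]
b=viewer.grab_frame("top")[155:245,140:280,::-1]
f=lambda a,k:cv2.resize(np.clip(a*1.5,0,255).astype('uint8'),None,fx=k,fy=k,interpolation=cv2.INTER_CUBIC)
a=f(a,3.5);b=f(b,2.2);c=np.zeros((max(len(a),len(b)),a.shape[1]+b.shape[1],3),'uint8');c[:len(a),:a.shape[1]]=a;c[:len(b),a.shape[1]:]=b
cv2.imwrite("pics/l1.png",c);print(c.shape,a.shape)
E
```

```text
(525, 798, 3) (525, 490, 3)
```

View pics/l1.png

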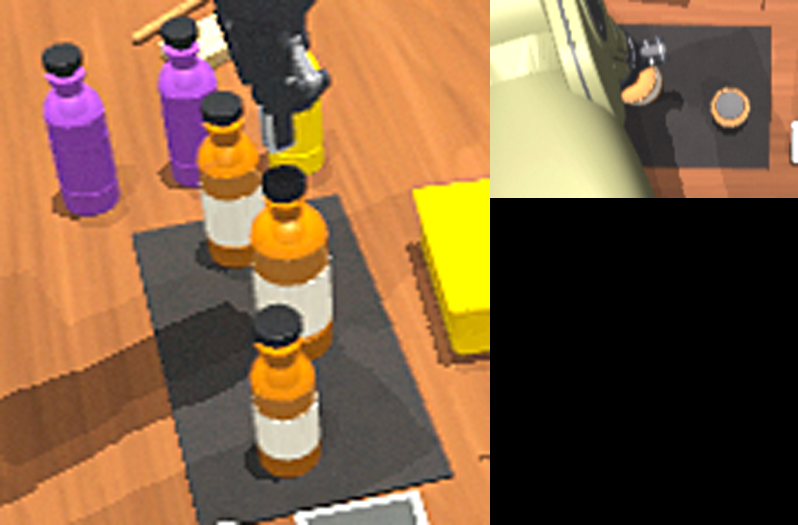

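The side view shows the closed fingertip at about (230,132), beyond or above the large stopper at (231.4,141). I'll project the tip to compare.

```bash
python3 - <<'E'
from h import *
o=bot.get_obs();p=o["tool_pos"]
for n in("side","top"):
  m=viewer.camera_model(n)
  for q in (p,[.601,.194,.181],[.601,.194,.121],[.601,.194,.003],[.566,.068,.153],[.577,.321,.167],[0.683,.012,.003]):
    c=m["R"]@np.array(q)+m["t"];u=m["mtx"]@c;print(n,np.round(q,3),(u/u[2])[:2].round(1))
E
```

```text
side [0.601 0.194 0.177] [230.9 141. ]
side [0.601 0.194 0.181] [230.6 139.9]
side [0.601 0.194 0.121] [232.1 156.9]
side [0.601 0.194 0.003] [234.6 186.8]
side [0.566 0.068 0.153] [229.1 181.6]
side [0.577 0.321 0.167] [213.1 119.2]
side [0.683 0.012 0.003] [279.6 226.1]
top [0.601 0.194 0.177] [200.6 188.1]
top [0.601 0.194 0.181] [200.5 188.2]
top [0.601 0.194 0.121] [203.5 189.9]
top [0.601 0.194 0.003] [208.5 192.7]
top [0.566 0.068 0.153] [249.3 202.7]
top [0.577 0.321 0.167] [151.8 197.3]
top [0.683 0.012 0.003] [268. 167.]
```

```bash
python3 - <<'E'
from h import *
a=viewer.grab_frame("side")[95:175,190:270,::-1]
b=viewer.grab_frame("top")[150:220,170:250,::-1]
f=lambda a,k:cv2.resize(np.clip(a*2.5,0,255).astype('uint8'),None,fx=k,fy=k,interpolation=cv2.INTER_CUBIC)
a=f(a,5)[:350];b=f(b,5)
cv2.imwrite("pics/l2.png",np.hstack([a,b]))
E
```

```text
(no output)
```

View pics/l2.png

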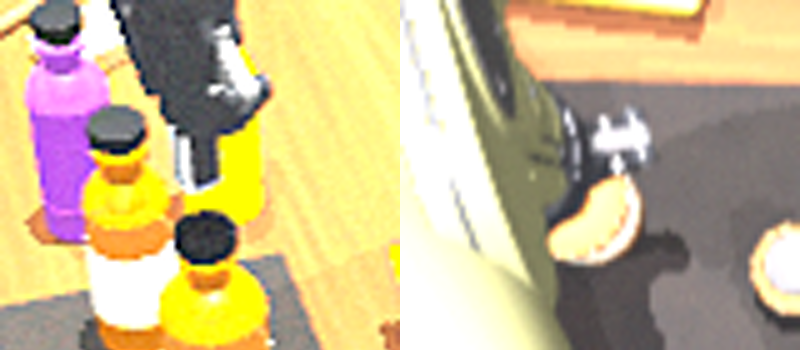

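```bash
python3 - <<'E'
from h import *
m=viewer.camera_model("wrist");print({k:np.round(v,3).tolist() for k,v in m.items() if k in("mtx","R","t")}, "cam at",(-np.array(m["R"]).T@m["t"]).round(3))
cv2.imwrite("pics/w1.png",viewer.grab_frame("wrist")[:,:,::-1])
E
```

```text
{'mtx': [[297.319, 0.0, 261.289], [0.0, 297.319, 193.174], [0.0, 0.0, 1.0]], 'R': [[-0.306, 0.952, -0.0], [0.911, 0.293, 0.289], [0.276, 0.088, -0.957]], 't': [-0.001, -0.635, 0.175]} cam at [0.531 0.171 0.351]
```

View pics/w1.png

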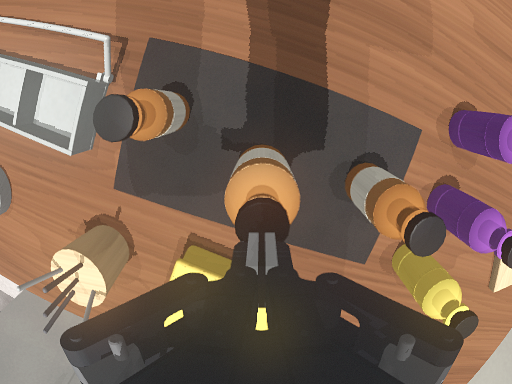

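The wrist view shows the fingertips at (262,235), centred over the large stopper at (262,222) but not touching it. So I'll keep descending in small steps.

```bash
for i in 1; do :; done; python3 -m crank '[{"tx":0,"ty":0,"tz":0.005,"rx":0,"ry":0,"rz":0},{"tx":0,"ty":0,"tz":0,"rx":0,"ry":0,"rz":0}]' | sed -n '2p;4p';python3 -m crank '[{"tx":0,"ty":0,"tz":0.005,"rx":0,"ry":0,"rz":0},{"tx":0,"ty":0,"tz":0,"rx":0,"ry":0,"rz":0}]'| sed -n '2p;4p';python3 -m crank '[{"tx":0,"ty":0,"tz":0.005,"rx":0,"ry":0,"rz":0},{"tx":0,"ty":0,"tz":0,"rx":0,"ry":0,"rz":0}]'| sed -n '2p;4p'
```

```text
tool_pos: [0.6012, 0.1941, 0.1747]
wrist_force: [-0.8, 0.5, -0.8]
tool_pos: [0.6012, 0.1941, 0.1726]
wrist_force: [-1.0, -0.1, 0.1]
tool_pos: [0.6012, 0.1941, 0.1707]
wrist_force: [-0.1, 0.4, -0.0]
```

```bash
python3 -m crank '[{"tx":0,"ty":0,"tz":0.005,"rx":0,"ry":0,"rz":0},{"tx":0,"ty":0,"tz":0.005,"rx":0,"ry":0,"rz":0}]' | sed -n '2p;4p';python3 -m crank '[{"tx":0,"ty":0,"tz":0.005,"rx":0,"ry":0,"rz":0},{"tx":0,"ty":0,"tz":0,"rx":0,"ry":0,"rz":0}]'| sed -n '2p;4p';python3 -m crank '[{"tx":0,"ty":0,"tz":0.005,"rx":0,"ry":0,"rz":0},{"tx":0,"ty":0,"tz":0,"rx":0,"ry":0,"rz":0}]'| sed -n '2p;4p'
python3 - <<'E'
from h import *
a=viewer.grab_frame("side")[95:175,190:270,::-1]
b=viewer.grab_frame("wrist")[160:280,190:330,::-1]
f=lambda a,k:cv2.resize(np.clip(a*2.,0,255).astype('uint8'),None,fx=k,fy=k,interpolation=cv2.INTER_CUBIC)
cv2.imwrite("pics/l3.png",np.hstack([f(a,5)[:360],f(b,3)[:360,:400]]))
E
```

```text
tool_pos: [0.6015, 0.1941, 0.1669]
wrist_force: [-0.3, -0.3, 0.6]
tool_pos: [0.6011, 0.1941, 0.1645]
wrist_force: [-0.2, 0.1, 1.6]
tool_pos: [0.6013, 0.1941, 0.1627]
wrist_force: [-0.4, 0.7, 1.7]
```

View pics/l3.png

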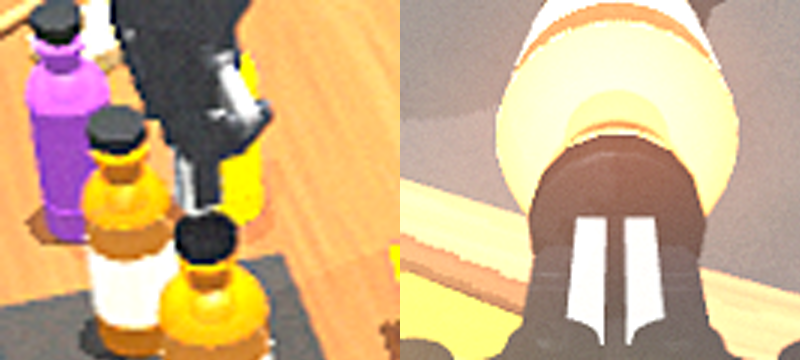

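```bash
python3 -m crank '[{"tx":0,"ty":0,"tz":0.005,"rx":0,"ry":0,"rz":0},{"tx":0,"ty":0,"tz":0,"rx":0,"ry":0,"rz":0}]' | sed -n '2p;4p';python3 -m crank '[{"tx":0,"ty":0,"tz":0.005,"rx":0,"ry":0,"rz":0},{"tx":0,"ty":0,"tz":0,"rx":0,"ry":0,"rz":0}]'| sed -n '2p;4p';python3 -m crank '[{"tx":0,"ty":0,"tz":0.005,"rx":0,"ry":0,"rz":0},{"tx":0,"ty":0,"tz":0,"rx":0,"ry":0,"rz":0}]'| sed -n '2p;4p'
```

```text
tool_pos: [0.6013, 0.1941, 0.1608]
wrist_force: [0.6, -0.3, 0.1]
tool_pos: [0.6012, 0.1941, 0.1587]
wrist_force: [0.7, 0.6, -0.3]
tool_pos: [0.6012, 0.1941, 0.1567]
wrist_force: [0.3, 0.2, 0.4]
```

```bash
python3 -m crank '[{"tx":0,"ty":0,"tz":0.005,"rx":0,"ry":0,"rz":0},{"tx":0,"ty":0,"tz":0.003,"rx":0,"ry":0,"rz":0},{"tx":0,"ty":0,"tz":0,"rx":0,"ry":0,"rz":0}]' | sed -n '2p;4p';python3 -m crank '[{"tx":0,"ty":0,"tz":0.005,"rx":0,"ry":0,"rz":0},{"tx":0,"ty":0,"tz":0,"rx":0,"ry":0,"rz":0}]'| sed -n '2p;4p';python3 -m crank '[{"tx":0,"ty":0,"tz":0.005,"rx":0,"ry":0,"rz":0},{"tx":0,"ty":0,"tz":0,"rx":0,"ry":0,"rz":0}]'| sed -n '2p;4p'
python3 - <<'E'
from h import *
a=viewer.grab_frame("side")[95:175,190:270,::-1]
b=viewer.grab_frame("wrist")[160:280,190:330,::-1]
f=lambda a,k:cv2.resize(np.clip(a*2.,0,255).astype('uint8'),None,fx=k,fy=k,interpolation=cv2.INTER_CUBIC)
cv2.imwrite("pics/l4.png",np.hstack([f(a,5)[:360],f(b,3)[:360,:400]]))
E
```

```text
tool_pos: [0.6012, 0.1941, 0.1535]
wrist_force: [0.2, 0.0, -0.0]
tool_pos: [0.6013, 0.1941, 0.1515]
wrist_force: [-0.2, -0.3, 0.5]
tool_pos: [0.6013, 0.1941, 0.1495]
wrist_force: [0.2, -0.3, 0.4]
```

View pics/l4.png

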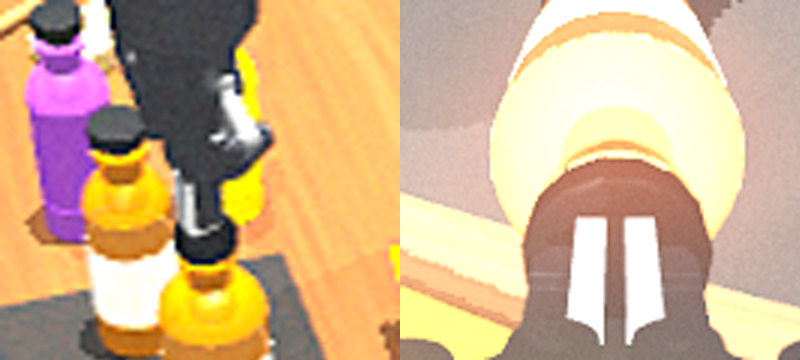

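The fingers now overlap the stopper in the side view, with the tip near the disc centre, so contact should be close. I'll continue gently.

```bash
python3 -m crank '[{"tx":0,"ty":0,"tz":0.005,"rx":0,"ry":0,"rz":0},{"tx":0,"ty":0,"tz":0,"rx":0,"ry":0,"rz":0}]' | sed -n '2p;4p';python3 -m crank '[{"tx":0,"ty":0,"tz":0.005,"rx":0,"ry":0,"rz":0},{"tx":0,"ty":0,"tz":0,"rx":0,"ry":0,"rz":0}]'| sed -n '2p;4p';python3 -m crank '[{"tx":0,"ty":0,"tz":0.005,"rx":0,"ry":0,"rz":0},{"tx":0,"ty":0,"tz":0,"rx":0,"ry":0,"rz":0}]'| sed -n '2p;4p'; python3 -m crank '[{"tx":0,"ty":0,"tz":0.005,"rx":0,"ry":0,"rz":0},{"tx":0,"ty":0,"tz":0,"rx":0,"ry":0,"rz":0}]'| sed -n '2p;4p'
```

```text
tool_pos: [0.6013, 0.1941, 0.1476]
wrist_force: [0.4, -0.2, 0.5]
tool_pos: [0.6015, 0.1942, 0.1457]
wrist_force: [-0.4, -0.4, -0.6]
tool_pos: [0.6016, 0.1942, 0.1444]
wrist_force: [-0.5, 0.0, 3.6]
tool_pos: [0.6016, 0.1942, 0.1425]
wrist_force: [-1.3, -0.5, 4.7]
```

```bash
python3 -m crank '[{"tx":0,"ty":0,"tz":0.005,"rx":0,"ry":0,"rz":0},{"tx":0,"ty":0,"tz":0,"rx":0,"ry":0,"rz":0}]' | sed -n '2p;4p';python3 -m crank '[{"tx":0,"ty":0,"tz":0.005,"rx":0,"ry":0,"rz":0},{"tx":0,"ty":0,"tz":0,"rx":0,"ry":0,"rz":0}]'| sed -n '2p;4p';python3 -m crank '[{"tx":0,"ty":0,"tz":0.003,"rx":0,"ry":0,"rz":0},{"tx":0,"ty":0,"tz":0,"rx":0,"ry":0,"rz":0}]'| sed -n '2p;4p'
```

```text
tool_pos: [0.602, 0.1943, 0.1416]
wrist_force: [-2.4, -1.5, 9.2]
tool_pos: [0.6029, 0.1946, 0.1415]
wrist_force: [-3.0, -0.5, 16.6]
tool_pos: [0.6034, 0.1948, 0.1416]
wrist_force: [-4.5, -1.3, 21.3]
```

```bash
python3 -m crank '[{"tx":0,"ty":0,"tz":-0.05,"rx":0,"ry":0,"rz":0},{"tx":0,"ty":0,"tz":-0.1,"rx":0,"ry":0,"rz":0},{"tx":0,"ty":0,"tz":0,"rx":0,"ry":0,"rz":0}]'| sed -n '2p;4p'; python3 plan.py 0.566 0.0685 0.14 18 90; python3 plan.py 0.5765 0.321 0.15 18 90
python3 - <<'E'
from h import *
for n in("side","top"): cv2.imwrite(f"pics/{n}1.png",viewer.grab_frame(n)[:,:,::-1])
# stopper pixels: dark mask centroid near small in side; compare small-bottle patches with start
for n,(u,v) in (("side",(229,182)),("side",(213,120)),("top",(249,202))):
    a=cv2.imread(f"pics/{n}0.png")[v-14:v+14,u-14:u+14];r=cv2.matchTemplate(cv2.imread(f"pics/{n}1.png")[v-40:v+40,u-40:u+40],a,cv2.TM_CCOEFF_NORMED);_,s,_,l=cv2.minMaxLoc(r);print(n,(u,v),"moved px",(l[0]-26,l[1]-26),round(s,2))
E
```

```text
tool_pos: [0.6045, 0.1951, 0.2019]
wrist_force: [0.8, 0.6, 1.5]
t 12.05 pos [0.6045 0.1951 0.2019] joints [0.31 0.44 0.15 1.26 0.   0.  ] F [0.8 0.6 1.5] w -0.0001
shift first [ 0.1897 -0.2721  0.1531] turn rows [ 0.     0.117 -0.05 ] or turn first, then shift [ 0.1893 -0.2714  0.1548]
t 12.05 pos [0.6045 0.1951 0.2019] joints [0.31 0.44 0.15 1.26 0.   0.  ] F [0.8 0.6 1.5] w -0.0001
shift first [-0.0282  0.321   0.1301] turn rows [ 0.     0.117 -0.05 ] or turn first, then shift [-0.0307  0.3209  0.1298]
side (229, 182) moved px (0, 0) 0.98
side (213, 120) moved px (0, 0) 0.84
top (249, 202) moved px (0, 0) 0.99
```

```bash
python3 -m crank '[{"tx":0.0632,"ty":-0.0905,"tz":0,"rx":0,"ry":0.1,"rz":0},{"tx":0.0632,"ty":-0.0905,"tz":0,"rx":0,"ry":0,"rz":0},{"tx":0.0632,"ty":-0.0905,"tz":0,"rx":0,"ry":0,"rz":0},{"tx":0,"ty":0,"tz":0.1,"rx":0,"ry":0,"rz":0},{"tx":0,"ty":0,"tz":0.05,"rx":0,"ry":0,"rz":0},{"tx":0,"ty":0,"tz":0.02,"rx":0,"ry":0,"rz":0},{"tx":0,"ty":0,"tz":0,"rx":0,"ry":0,"rz":0}]'| sed -n '2p;4p';python3 -m crank '[{"tx":0,"ty":0,"tz":0.005,"rx":0,"ry":0,"rz":0},{"tx":0,"ty":0,"tz":0.005,"rx":0,"ry":0,"rz":0}]' | sed -n '2p;4p';python3 -m crank '[{"tx":0,"ty":0,"tz":0.005,"rx":0,"ry":0,"rz":0},{"tx":0,"ty":0,"tz":0.005,"rx":0,"ry":0,"rz":0}]'| sed -n '2p;4p';python3 -m crank '[{"tx":0,"ty":0,"tz":0.005,"rx":0,"ry":0,"rz":0},{"tx":0,"ty":0,"tz":0.0,"rx":0,"ry":0,"rz":0}]'| sed -n '2p;4p'; python3 -m crank '[{"tx":0,"ty":0,"tz":0.005,"rx":0,"ry":0,"rz":0},{"tx":0,"ty":0,"tz":0.0,"rx":0,"ry":0,"rz":0}]'| sed -n '2p;4p'
```

```text
tool_pos: [0.5601, 0.0672, 0.1269]
wrist_force: [0.4, 0.7, 0.5]
tool_pos: [0.5629, 0.0679, 0.1259]
wrist_force: [-0.3, 0.2, 0.9]
tool_pos: [0.5623, 0.0676, 0.1215]
wrist_force: [0.4, -0.3, -0.2]
tool_pos: [0.5623, 0.0676, 0.1196]
wrist_force: [-0.1, -0.1, 3.0]
tool_pos: [0.5623, 0.0676, 0.1177]
wrist_force: [-0.8, -0.0, 4.4]
```

```bash
python3 -m crank '[{"tx":0,"ty":0,"tz":0.005,"rx":0,"ry":0,"rz":0},{"tx":0,"ty":0,"tz":0,"rx":0,"ry":0,"rz":0}]' | sed -n '2p;4p';python3 -m crank '[{"tx":0,"ty":0,"tz":0.005,"rx":0,"ry":0,"rz":0},{"tx":0,"ty":0,"tz":0,"rx":0,"ry":0,"rz":0}]'| sed -n '2p;4p';python3 -m crank '[{"tx":0,"ty":0,"tz":0.005,"rx":0,"ry":0,"rz":0},{"tx":0,"ty":0,"tz":0.0,"rx":0,"ry":0,"rz":0}]'| sed -n '2p;4p'; python3 -m crank '[{"tx":0,"ty":0,"tz":0.003,"rx":0,"ry":0,"rz":0},{"tx":0,"ty":0,"tz":0.0,"rx":0,"ry":0,"rz":0}]'| sed -n '2p;4p'
```

```text
tool_pos: [0.5623, 0.0676, 0.1157]
wrist_force: [-0.4, 0.3, 4.0]
tool_pos: [0.5623, 0.0676, 0.1137]
wrist_force: [0.2, 0.7, 5.0]
tool_pos: [0.5631, 0.0676, 0.1135]
wrist_force: [-3.2, 0.5, 13.3]
tool_pos: [0.5636, 0.0676, 0.1135]
wrist_force: [-4.0, -0.7, 20.1]
```

```bash
python3 -m crank '[{"tx":0,"ty":0,"tz":-0.05,"rx":0,"ry":0,"rz":0},{"tx":0,"ty":0,"tz":-0.1,"rx":0,"ry":0,"rz":0},{"tx":0,"ty":0,"tz":-0.05,"rx":0,"ry":0,"rz":0},{"tx":0,"ty":0,"tz":0,"rx":0,"ry":0,"rz":0}]'| sed -n '2p;4p';  python3 plan.py 0.5765 0.321 0.143 18 90
```

```text
tool_pos: [0.5646, 0.0677, 0.1928]
wrist_force: [-0.1, 0.3, 0.5]
t 14.85 pos [0.5646 0.0677 0.1928] joints [ 0.12  0.34 -0.04  1.19 -0.   -0.19] F [-0.1  0.3  0.5] w -0.0001
shift first [-0.2218  0.594   0.1234] turn rows [-0.017 -0.025 -0.05 ] or turn first, then shift [-0.224   0.593   0.1246]
```

```bash
python3 -m crank '[{"tx":-0.037,"ty":0.099,"tz":0,"rx":0,"ry":0,"rz":0},{"tx":-0.037,"ty":0.099,"tz":0,"rx":0,"ry":0,"rz":0},{"tx":-0.037,"ty":0.099,"tz":0,"rx":0,"ry":0,"rz":0},{"tx":-0.037,"ty":0.099,"tz":0,"rx":0,"ry":0,"rz":0},{"tx":-0.037,"ty":0.099,"tz":0,"rx":0,"ry":0,"rz":0},{"tx":-0.037,"ty":0.099,"tz":0,"rx":0,"ry":0,"rz":0},{"tx":0,"ty":0,"tz":0.09,"rx":0,"ry":0,"rz":0},{"tx":0,"ty":0,"tz":0.03,"rx":0,"ry":0,"rz":0},{"tx":0,"ty":0,"tz":0,"rx":0,"ry":0,"rz":0}]'| sed -n '2p;4p';python3 -m crank '[{"tx":0,"ty":0,"tz":0.005,"rx":0,"ry":0,"rz":0},{"tx":0,"ty":0,"tz":0.005,"rx":0,"ry":0,"rz":0}]' | sed -n '2p;4p';python3 -m crank '[{"tx":0,"ty":0,"tz":0.005,"rx":0,"ry":0,"rz":0},{"tx":0,"ty":0,"tz":0.005,"rx":0,"ry":0,"rz":0}]'| sed -n '2p;4p';python3 -m crank '[{"tx":0,"ty":0,"tz":0.005,"rx":0,"ry":0,"rz":0},{"tx":0,"ty":0,"tz":0.005,"rx":0,"ry":0,"rz":0}]'| sed -n '2p;4p'; python3 -m crank '[{"tx":0,"ty":0,"tz":0.005,"rx":0,"ry":0,"rz":0},{"tx":0,"ty":0,"tz":0.0,"rx":0,"ry":0,"rz":0}]'| sed -n '2p;4p'
```

```text
tool_pos: [0.571, 0.3188, 0.1369]
wrist_force: [-0.4, -0.9, 0.6]
tool_pos: [0.5747, 0.3201, 0.1382]
wrist_force: [0.7, 0.7, 0.3]
tool_pos: [0.5746, 0.3205, 0.134]
wrist_force: [-0.6, 0.5, 4.8]
tool_pos: [0.5748, 0.3208, 0.1309]
wrist_force: [-1.2, -1.2, 5.7]
tool_pos: [0.5747, 0.3207, 0.1286]
wrist_force: [0.3, -1.3, 4.3]
```

```bash
python3 -m crank '[{"tx":0,"ty":0,"tz":0.005,"rx":0,"ry":0,"rz":0},{"tx":0,"ty":0,"tz":0,"rx":0,"ry":0,"rz":0}]' | sed -n '2p;4p';python3 -m crank '[{"tx":0,"ty":0,"tz":0.003,"rx":0,"ry":0,"rz":0},{"tx":0,"ty":0,"tz":0,"rx":0,"ry":0,"rz":0}]'| sed -n '2p;4p';python3 -m crank '[{"tx":0,"ty":0,"tz":0.003,"rx":0,"ry":0,"rz":0},{"tx":0,"ty":0,"tz":0.0,"rx":0,"ry":0,"rz":0}]'| sed -n '2p;4p'; python3 -m crank '[{"tx":0,"ty":0,"tz":-0.05,"rx":0,"ry":0,"rz":0},{"tx":0,"ty":0,"tz":-0.1,"rx":0,"ry":0,"rz":0},{"tx":0,"ty":0,"tz":-0.1,"rx":0,"ry":0,"rz":0},{"tx":0,"ty":0,"tz":-0.1,"rx":0,"ry":0,"rz":0},{"tx":0,"ty":0,"tz":0,"rx":0,"ry":0,"rz":0}]' 1 80| sed -n '2p;4p'; python3 plan.py 0.40 0.13 0.25 18 20 g
```

```text
tool_pos: [0.575, 0.321, 0.1276]
wrist_force: [-1.0, -1.1, 9.1]
tool_pos: [0.5754, 0.3212, 0.1276]
wrist_force: [-2.4, -2.2, 14.1]
tool_pos: [0.5758, 0.3215, 0.1276]
wrist_force: [-2.7, -1.9, 17.3]
tool_pos: [0.5776, 0.3226, 0.2697]
wrist_force: [-0.3, 0.8, 0.5]
t 17.65 pos [0.5776 0.3226 0.2697] joints [0.51 0.5  0.41 1.48 0.   0.2 ] F [-0.3  0.8  0.5] w 0.0721
shift first [ 0.5255 -0.323   0.0627] turn rows [-4.0000e-03 -1.5226e+01 -6.3000e-02] or turn first, then shift [ 0.2415 -0.3208 -0.4724]
```

```bash
python3 -m crank '[{"tx":0.088,"ty":-0.054,"tz":0,"rx":0,"ry":0,"rz":0},{"tx":0.088,"ty":-0.054,"tz":0,"rx":0,"ry":0,"rz":0},{"tx":0.088,"ty":-0.054,"tz":0,"rx":0,"ry":0,"rz":0},{"tx":0.088,"ty":-0.054,"tz":0,"rx":0,"ry":0,"rz":0},{"tx":0.088,"ty":-0.054,"tz":0,"rx":0,"ry":0,"rz":0},{"tx":0.088,"ty":-0.054,"tz":0,"rx":0,"ry":0,"rz":0}]'>/dev/null; python3 -m crank '[{"tx":0,"ty":0,"tz":0,"rx":0,"ry":-1,"rz":0},{"tx":0,"ty":0,"tz":0,"rx":0,"ry":-1,"rz":0},{"tx":0,"ty":0,"tz":0,"rx":0,"ry":-1,"rz":0},{"tx":0,"ty":0,"tz":0,"rx":0,"ry":-1,"rz":0},{"tx":0,"ty":0,"tz":0,"rx":0,"ry":-1,"rz":0},{"tx":0,"ty":0,"tz":0,"rx":0,"ry":-1,"rz":0},{"tx":0,"ty":0,"tz":0,"rx":0,"ry":-1,"rz":0},{"tx":0,"ty":0,"tz":0,"rx":0,"ry":-1,"rz":0},{"tx":0,"ty":0,"tz":0,"rx":0,"ry":-1,"rz":0},{"tx":0,"ty":0,"tz":0,"rx":0,"ry":-1,"rz":0},{"tx":0,"ty":0,"tz":0,"rx":0,"ry":-1,"rz":0},{"tx":0,"ty":0,"tz":0,"rx":0,"ry":-1,"rz":0},{"tx":0,"ty":0,"tz":0,"rx":0,"ry":-1,"rz":0},{"tx":0,"ty":0,"tz":0,"rx":0,"ry":-1,"rz":0},{"tx":0,"ty":0,"tz":0,"rx":0,"ry":-1,"rz":0},{"tx":0,"ty":0,"tz":0,"rx":0,"ry":-0.2,"rz":0}]'; sed -i 's/\.019\*Z/.0585*Z/' plan.py; python3 plan.py 0.5 0.162 0.10 18 20 g
python3 - <<'E'
from h import *
a=viewer.grab_frame("side")[100:300,60:300,::-1]; b=viewer.grab_frame("top")[160:340,130:310,::-1]
f=lambda a,k:cv2.resize(np.clip(a*1.6,0,255).astype('uint8'),None,fx=k,fy=k,interpolation=cv2.INTER_CUBIC)
cv2.imwrite("pics/l5.png",np.hstack([f(a,2),np.pad(f(b,1.75),((0,400-315),(0,0),(0,0)))]))
o=bot.get_obs();p=o["tool_pos"]
for n in("side","top"):
  m=viewer.camera_model(n);u=m["mtx"]@(m["R"]@p+m["t"]);print(n,(u/u[2])[:2])
E
```

```text
t: 19.85
tool_pos: [0.4129, 0.1332, 0.3047]
tcp_rot: [0.544, -0.129, 0.824, 0.085]
wrist_force: [-0.4, 0.2, -0.1]
width: 0.0857
gripper_force: 0.0
t 19.85 pos [0.4129 0.1332 0.3047] joints [ 0.32 -0.67 -1.28 -0.21 -0.01  0.  ] F [-0.4  0.2 -0.1] w 0.0857
shift first [0.3726 0.0026 0.5578] turn rows [-0.047 -0.682 -0.018] or turn first, then shift [0.4024 0.0012 0.5367]
side [151.72606859 128.72340214]
top [218.65712142 269.70418944]
```

View pics/l5.png

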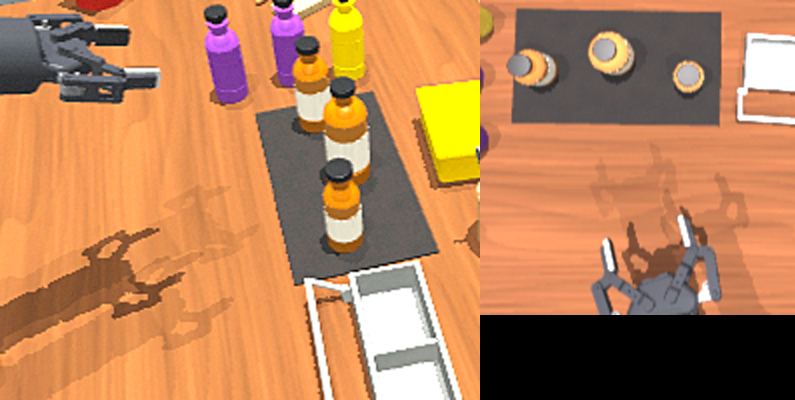

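The open fingers are seen at top (203,297)/(245,285), with the predicted TCP at (219,270). That confirms the real fingertips sit about 40–46 mm behind the reported TCP. I'll use a 62 mm grasp offset.

```bash
sed -i 's/\.0585\*Z/.062*Z/' plan.py; python3 -m crank '[{"tx":0.05,"ty":0,"tz":0.08,"rx":0,"ry":0,"rz":0},{"tx":0.05,"ty":0,"tz":0.08,"rx":0,"ry":0,"rz":0},{"tx":0.05,"ty":0,"tz":0.08,"rx":0,"ry":0,"rz":0},{"tx":0.05,"ty":0,"tz":0.08,"rx":0,"ry":-0.7,"rz":0},{"tx":0.05,"ty":0,"tz":0.08,"rx":0,"ry":0,"rz":0},{"tx":0.0,"ty":0,"tz":0.0,"rx":0,"ry":0,"rz":0}]'; python3 plan.py 0.485 0.156 0.127 18 20 g;python3 plan.py 0.601 0.194 0.083 18 20 g
```

```text
t: 20.55
tool_pos: [0.5394, 0.174, 0.2288]
tcp_rot: [0.512, -0.132, 0.845, 0.08]
wrist_force: [-1.0, 1.0, -0.7]
width: 0.0852
gripper_force: 0.0
t 20.55 pos [0.5394 0.174  0.2288] joints [ 0.32 -0.09 -1.28 -0.71 -0.    0.  ] F [-1.   1.  -0.7] w 0.0852
shift first [ 0.2713 -0.0008  0.1446] turn rows [-0.052 -1.655 -0.019] or turn first, then shift [ 0.288  -0.0008  0.1075]
t 20.55 pos [0.5394 0.174  0.2288] joints [ 0.32 -0.09 -1.28 -0.71 -0.    0.  ] F [-1.   1.  -0.7] w 0.0852
shift first [0.2275 0.0014 0.466 ] turn rows [-0.052 -1.655 -0.019] or turn first, then shift [ 2.870e-01 -1.000e-04  4.319e-01]
```

```bash
python3 -m crank '[{"tx":0.068,"ty":0,"tz":0.036,"rx":0,"ry":0,"rz":0},{"tx":0.068,"ty":0,"tz":0.036,"rx":0,"ry":0,"rz":0},{"tx":0.068,"ty":0,"tz":0.036,"rx":0,"ry":0,"rz":0},{"tx":0.068,"ty":0,"tz":0.036,"rx":0,"ry":0,"rz":0},{"tx":0.0,"ty":0,"tz":0.0,"rx":0,"ry":-0.8,"rz":0},{"tx":0.0,"ty":0,"tz":0.0,"rx":0,"ry":-0.8,"rz":0},{"tx":0.0,"ty":0,"tz":0.0,"rx":0,"ry":0,"rz":0}]'; python3 plan.py 0.485 0.156 0.127 18 20 g;python3 plan.py 0.601 0.194 0.083 18 20 g
```

```text
t: 21.25
tool_pos: [0.6035, 0.195, 0.1819]
tcp_rot: [0.521, -0.131, 0.839, 0.081]
wrist_force: [-0.5, 0.1, -0.5]
width: 0.0855
gripper_force: 0.0
t 21.25 pos [0.6035 0.195  0.1819] joints [ 0.32  0.22 -1.28 -1.04 -0.01  0.  ] F [-0.5  0.1 -0.5] w 0.0855
shift first [ 0.2443 -0.002  -0.0647] turn rows [-0.059 -1.375 -0.019] or turn first, then shift [ 0.2357 -0.0012 -0.0911]
t 21.25 pos [0.6035 0.195  0.1819] joints [ 0.32  0.22 -1.28 -1.04 -0.01  0.  ] F [-0.5  0.1 -0.5] w 0.0855
shift first [0.2077 0.0003 0.2576] turn rows [-0.059 -1.375 -0.019] or turn first, then shift [ 0.2347 -0.0005  0.2332]
```

```bash
cat > kin.py <<'E'
import numpy as np
from scipy.optimize import least_squares
D=np.array([[.26066,-.13924,1.17272,.52433,.19903],[.24,.04,1.37,.5246,.2793],[.44,.34,1.47,.6329,.2791],[.44,.15,1.26,.6352,.2019],[.34,-.04,1.19,.5687,.1928],[.5,.41,1.48,.6616,.2697],[-.67,-1.28,-.21,.4339,.3047],[-.09,-1.28,-.71,.5668,.2288],[.22,-1.28,-1.04,.6342,.1819]])
def fk(P,a,b,c):
    h,L1,al,L2,be,Lt,r0,dt=P; p=a-b+c
    f=a-b+be
    return np.array([r0+L1*np.sin(a+al)+L2*np.cos(f)+Lt*np.cos(p)-dt*np.sin(p), h+L1*np.cos(a+al)-L2*np.sin(f)-Lt*np.sin(p)-dt*np.cos(p)])
S=least_squares(lambda P:(np.array([fk(P,*d[:3])-d[3:] for d in D])).ravel(),[.2,.4,0,.35,0,.25,0,0])
P=S.x
if __name__=="__main__":
    print(P.round(3),np.abs(S.fun).max())
    for zg in (.06,.083,.10,.14,.2,.3):
      for pd in (0,20,35,50,65):
        p=np.radians(pd);r=.6316+.062*np.cos(p);z=zg-.062*np.sin(p)
        for a0 in ((.3,-.5),(.8,.3)):
            s=least_squares(lambda v:fk(P,v[0],v[1],p-v[0]+v[1])-[r,z],a0)
            a,b=s.x;c=p-a+b
            print(zg,pd,"q2 %.2f q3 %.2f q4 %.2f"%(a,b,c),"res %.3f"%np.abs(s.fun).max(),"OK" if -.83<a<1.72 and -1.28<b<1.37 and -1.9<c<2.12 and np.abs(s.fun).max()<1e-4 else "")
E
python3 kin.py | grep -E "OK|\["
```

```text
[ 0.224  0.568  0.004  0.39  -0.141  0.474  0.003  0.005] 0.0034187739272288076
0.06 35 q2 0.61 q3 -1.19 q4 -1.18 res 0.000 OK
0.06 35 q2 0.61 q3 -1.19 q4 -1.18 res 0.000 OK
0.06 50 q2 0.41 q3 -0.94 q4 -0.48 res 0.000 OK
0.06 50 q2 0.41 q3 -0.94 q4 -0.48 res 0.000 OK
0.06 65 q2 0.40 q3 -0.66 q4 0.07 res 0.000 OK
0.06 65 q2 0.40 q3 -0.66 q4 0.07 res 0.000 OK
0.083 35 q2 0.53 q3 -1.17 q4 -1.09 res 0.000 OK
0.083 35 q2 0.53 q3 -1.17 q4 -1.09 res 0.000 OK
0.083 50 q2 0.36 q3 -0.91 q4 -0.40 res 0.000 OK
0.083 50 q2 0.36 q3 -0.91 q4 -0.40 res 0.000 OK
0.083 65 q2 0.36 q3 -0.64 q4 0.13 res 0.000 OK
0.083 65 q2 0.36 q3 -0.64 q4 0.13 res 0.000 OK
0.1 35 q2 0.47 q3 -1.15 q4 -1.01 res 0.000 OK
0.1 35 q2 0.47 q3 -1.15 q4 -1.01 res 0.000 OK
0.1 50 q2 0.32 q3 -0.89 q4 -0.34 res 0.000 OK
0.1 50 q2 0.32 q3 -0.89 q4 -0.34 res 0.000 OK
0.1 65 q2 0.34 q3 -0.62 q4 0.18 res 0.000 OK
0.1 65 q2 0.34 q3 -0.62 q4 0.18 res 0.000 OK
0.14 35 q2 0.35 q3 -1.11 q4 -0.84 res 0.000 OK
0.14 35 q2 0.35 q3 -1.11 q4 -0.84 res 0.000 OK
0.14 50 q2 0.24 q3 -0.84 q4 -0.21 res 0.000 OK
0.14 50 q2 0.24 q3 -0.84 q4 -0.21 res 0.000 OK
0.14 65 q2 0.29 q3 -0.56 q4 0.29 res 0.000 OK
0.14 65 q2 0.29 q3 -0.56 q4 0.29 res 0.000 OK
0.2 20 q2 0.45 q3 -1.28 q4 -1.37 res 0.000 OK
0.2 20 q2 0.45 q3 -1.28 q4 -1.37 res 0.000 OK
0.2 35 q2 0.18 q3 -1.03 q4 -0.60 res 0.000 OK
0.2 35 q2 0.18 q3 -1.03 q4 -0.60 res 0.000 OK
0.2 50 q2 0.14 q3 -0.75 q4 -0.02 res 0.000 OK
0.2 50 q2 0.14 q3 -0.75 q4 -0.02 res 0.000 OK
0.2 65 q2 0.22 q3 -0.47 q4 0.45 res 0.000 OK
0.2 65 q2 0.22 q3 -0.47 q4 0.45 res 0.000 OK
0.3 20 q2 0.10 q3 -1.12 q4 -0.87 res 0.000 OK
0.3 20 q2 0.10 q3 -1.12 q4 -0.87 res 0.000 OK
0.3 35 q2 -0.01 q3 -0.85 q4 -0.23 res 0.000 OK
0.3 35 q2 -0.01 q3 -0.85 q4 -0.23 res 0.000 OK
0.3 50 q2 0.03 q3 -0.57 q4 0.27 res 0.000 OK
0.3 50 q2 0.03 q3 -0.57 q4 0.27 res 0.000 OK
0.3 65 q2 0.15 q3 -0.28 q4 0.71 res 0.000 OK
0.3 65 q2 0.15 q3 -0.28 q4 0.71 res 0.000 OK
```

```bash
python3 - <<'E'
from kin import *
def go(r,zg,pd):
    p=np.radians(pd);R=r+.062*np.cos(p);z=zg-.062*np.sin(p)
    s=least_squares(lambda v:fk(P,v[0],v[1],p-v[0]+v[1])-[R,z],(.3,-.6));a,b=s.x;c=p-a+b
    print(r,zg,pd,"q2 %.2f q3 %.2f q4 %.2f res %.3f"%(a,b,c,np.abs(s.fun).max()),"OK" if -.83<a<1.72 and -1.28<b<1.37 and -1.9<c<2.12 and np.abs(s.fun).max()<1e-4 else "")
for x in [(.5,.12,35),(.53,.14,35),(.55,.083,35),(.57,.083,35),(.598,.09,35),(.656,.09,35),(.656,.075,35),(.66,.075,35),(.48,.2,35),(.5,.3,35),(.52,.16,35),(.632,.4,0),(.632,.5,0),(.7,.4,0),(.7,.45,0),(.7,.5,0),(.7,.4,-10),(.6,.45,0),(.55,.5,0),(.66,.5,-5)]: go(*x)
E
```

```text
0.5 0.12 35 q2 0.41 q3 -1.47 q4 -1.27 res 0.000 
0.53 0.14 35 q2 0.28 q3 -1.35 q4 -1.02 res 0.000 
0.55 0.083 35 q2 0.57 q3 -1.39 q4 -1.35 res 0.000 
0.57 0.083 35 q2 0.55 q3 -1.33 q4 -1.27 res 0.000 
0.598 0.09 35 q2 0.50 q3 -1.25 q4 -1.14 res 0.000 OK
0.656 0.09 35 q2 0.51 q3 -1.10 q4 -1.00 res 0.000 OK
0.656 0.075 35 q2 0.56 q3 -1.11 q4 -1.06 res 0.000 OK
0.66 0.075 35 q2 0.56 q3 -1.10 q4 -1.05 res 0.000 OK
0.48 0.2 35 q2 -0.05 q3 -1.31 q4 -0.65 res 0.000 
0.5 0.3 35 q2 -0.27 q3 -1.05 q4 -0.16 res 0.000 OK
0.52 0.16 35 q2 0.18 q3 -1.33 q4 -0.90 res 0.000 
0.632 0.4 0 q2 0.19 q3 -1.25 q4 -1.44 res 0.000 OK
0.632 0.5 0 q2 -0.09 q3 -1.05 q4 -0.96 res 0.000 OK
0.7 0.4 0 q2 0.27 q3 -1.10 q4 -1.36 res 0.000 OK
0.7 0.45 0 q2 0.14 q3 -1.02 q4 -1.16 res 0.000 OK
0.7 0.5 0 q2 0.03 q3 -0.93 q4 -0.97 res 0.000 OK
0.7 0.4 -10 q2 0.49 q3 -1.17 q4 -1.84 res 0.000 OK
0.6 0.45 0 q2 -0.02 q3 -1.21 q4 -1.18 res 0.000 OK
0.55 0.5 0 q2 -0.27 q3 -1.16 q4 -0.89 res 0.000 OK
0.66 0.5 -5 q2 0.04 q3 -1.07 q4 -1.20 res 0.000 OK
```

```bash
python3 -m crank '[{"tx":0,"ty":0,"tz":-0.1,"rx":0,"ry":0,"rz":0},{"tx":0,"ty":0,"tz":-0.1,"rx":0,"ry":0,"rz":0},{"tx":0,"ty":0,"tz":-0.1,"rx":0,"ry":0,"rz":0},{"tx":0,"ty":0,"tz":0,"rx":0,"ry":0,"rz":0}]'|sed -n 2p; python3 plan.py 0.4815 0.2194 0.1275 -12 20 g
```

```text
tool_pos: [0.5071, 0.1644, 0.2536]
t 21.65 pos [0.5071 0.1644 0.2536] joints [ 0.32 -0.24 -1.28 -0.57 -0.01  0.  ] F [0.6 0.4 1.5] w 0.0855
shift first [0.2805 0.0784 0.2617] turn rows [ 5.953 -1.443  2.579] or turn first, then shift [0.3275 0.1212 0.1771]
```

```bash
python3 -m crank '[{"tx":0,"ty":0,"tz":0,"rx":0.744,"ry":-0.18,"rz":0.322},{"tx":0,"ty":0,"tz":0,"rx":0.744,"ry":-0.18,"rz":0.322},{"tx":0,"ty":0,"tz":0,"rx":0.744,"ry":-0.18,"rz":0.322},{"tx":0,"ty":0,"tz":0,"rx":0.744,"ry":-0.18,"rz":0.322},{"tx":0,"ty":0,"tz":0,"rx":0.744,"ry":-0.18,"rz":0.322},{"tx":0,"ty":0,"tz":0,"rx":0.744,"ry":-0.18,"rz":0.322},{"tx":0,"ty":0,"tz":0,"rx":0.744,"ry":-0.18,"rz":0.322},{"tx":0,"ty":0,"tz":0,"rx":0.744,"ry":-0.18,"rz":0.322},{"tx":0,"ty":0.04,"tz":0,"rx":0,"ry":0,"rz":0},{"tx":0,"ty":0.04,"tz":0,"rx":0,"ry":0,"rz":0},{"tx":0,"ty":0.04,"tz":0,"rx":0,"ry":0,"rz":0},{"tx":0,"ty":0,"tz":0,"rx":0,"ry":0,"rz":0}]'|sed -n 2p; python3 plan.py 0.4815 0.2194 0.1275 -12 20 g
```

```text
tool_pos: [0.522, 0.2151, 0.2511]
t 22.85 pos [0.522  0.2151 0.2511] joints [ 0.96  0.07 -1.06 -0.36 -1.03  0.69] F [0.7 0.4 0. ] w 0.085
shift first [ 0.3225 -0.0073  0.1704] turn rows [-0.026 -0.188  0.112] or turn first, then shift [ 0.3249 -0.0105  0.1655]
```

```bash
python3 -m crank '[{"tx":0.081,"ty":-0.002,"tz":0.0425,"rx":0,"ry":-0.2,"rz":0.1},{"tx":0.081,"ty":-0.002,"tz":0.0425,"rx":0,"ry":0,"rz":0},{"tx":0.081,"ty":-0.002,"tz":0.0425,"rx":0,"ry":0,"rz":0},{"tx":0.081,"ty":-0.002,"tz":0.0425,"rx":0,"ry":0,"rz":0},{"tx":0,"ty":0,"tz":0,"rx":0,"ry":0,"rz":0},{"tx":0,"ty":0,"tz":0,"rx":0,"ry":0,"rz":0}]'|sed -n 2p; python3 plan.py 0.601 0.194 0.083 -12 20 g
python3 - <<'E'
from h import *
for n in("side","top"): cv2.imwrite(f"pics/{n}2.png",viewer.grab_frame(n)[:,:,::-1])
for n,(u,v) in (("side",(231,142)),("side",(213,120)),("side",(229,182)),("top",(200,188)),("top",(249,202))):
    a=cv2.imread(f"pics/{n}0.png")[v-12:v+12,u-12:u+12];r=cv2.matchTemplate(cv2.imread(f"pics/{n}2.png")[v-38:v+38,u-38:u+38],a,cv2.TM_CCOEFF_NORMED);_,s,_,l=cv2.minMaxLoc(r);print(n,(u,v),"moved px",(l[0]-26,l[1]-26),round(s,2))
E
```

```text
tool_pos: [0.5388, 0.2043, 0.106]
t 23.45 pos [0.5388 0.2043 0.106 ] joints [ 0.91  0.58 -1.28 -1.17 -1.01  0.61] F [-0.1  0.5  0.8] w 0.0855
shift first [-3.000e-04  9.600e-03  3.225e-01] turn rows [-0.091 -0.018  0.069] or turn first, then shift [2.000e-04 7.200e-03 3.226e-01]
side (231, 142) moved px (0, 1) 0.86
side (213, 120) moved px (0, 2) 0.84
side (229, 182) moved px (0, 2) 0.83
top (200, 188) moved px (0, 0) 0.99
top (249, 202) moved px (0, 0) 1.0
```

```bash
python3 -m crank '[{"tx":0,"ty":0.005,"tz":0.06,"rx":0,"ry":0,"rz":0},{"tx":0,"ty":0.003,"tz":0.06,"rx":0,"ry":0,"rz":0},{"tx":0,"ty":0,"tz":0.06,"rx":0,"ry":0,"rz":0},{"tx":0,"ty":0,"tz":0.05,"rx":0,"ry":0,"rz":0},{"tx":0,"ty":0,"tz":0.05,"rx":0,"ry":0,"rz":0},{"tx":0,"ty":0,"tz":0.03,"rx":0,"ry":0,"rz":0},{"tx":0,"ty":0,"tz":0.0,"rx":0,"ry":0,"rz":0}]'; python3 plan.py 0.601 0.194 0.083 -12 20 g
python3 - <<'E'
from h import *
a=viewer.grab_frame("side")[100:220,150:300,::-1]; b=viewer.grab_frame("top")[150:260,140:260,::-1]
f=lambda a,k:cv2.resize(np.clip(a*1.6,0,255).astype('uint8'),None,fx=k,fy=k,interpolation=cv2.INTER_CUBIC)
cv2.imwrite("pics/l6.png",np.hstack([f(a,3),f(b,3)[:360] if 0 else np.pad(f(b,2.9),((0,360-319),(0,0),(0,0)))])[:, :798])
E
```

```text
t: 24.25
tool_pos: [0.6554, 0.1844, 0.0699]
tcp_rot: [0.573, 0.089, 0.813, -0.06]
wrist_force: [0.2, -0.1, 0.3]
width: 0.0855
gripper_force: 0.0
t 24.25 pos [0.6554 0.1844 0.0699] joints [ 0.65  0.76 -1.17 -1.42 -0.8   0.38] F [ 0.2 -0.1  0.3] w 0.0855
shift first [ 0.0165 -0.0048  0.0139] turn rows [-0.045  0.065 -0.067] or turn first, then shift [ 0.0164 -0.0047  0.014 ]
```

View pics/l6.png

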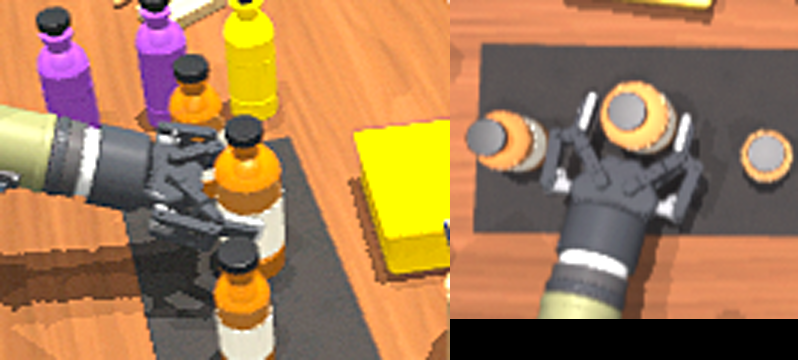

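The fingers straddle the large bottle well. I'll close on it.

```bash
python3 -m crank '[{"tx":0.005,"ty":-0.003,"tz":0.016,"rx":0,"ry":0,"rz":0},{"tx":0,"ty":0,"tz":0,"rx":0,"ry":0,"rz":0}]'|sed -n 2p; python3 -m crank '[{"tx":0,"ty":0,"tz":0,"rx":0,"ry":0,"rz":0},{"tx":0,"ty":0,"tz":0,"rx":0,"ry":0,"rz":0},{"tx":0,"ty":0,"tz":0,"rx":0,"ry":0,"rz":0},{"tx":0,"ty":0,"tz":0,"rx":0,"ry":0,"rz":0},{"tx":0,"ty":0,"tz":0,"rx":0,"ry":0,"rz":0},{"tx":0,"ty":0,"tz":0,"rx":0,"ry":0,"rz":0}]' 0 80
```

```text
tool_pos: [0.6591, 0.1825, 0.0617]
t: 25.15
tool_pos: [0.6591, 0.1826, 0.0614]
tcp_rot: [0.571, 0.087, 0.814, -0.061]
wrist_force: [-2.8, 2.0, 2.2]
width: 0.0604
gripper_force: 85.3
```

```bash
python3 -m crank '[{"tx":-0.03,"ty":0,"tz":-0.011,"rx":0,"ry":0,"rz":0},{"tx":-0.06,"ty":0,"tz":-0.022,"rx":0,"ry":0,"rz":0},{"tx":-0.09,"ty":0,"tz":-0.033,"rx":0,"ry":0,"rz":0},{"tx":-0.09,"ty":0,"tz":-0.033,"rx":0,"ry":0,"rz":0},{"tx":-0.09,"ty":0,"tz":-0.033,"rx":0,"ry":0,"rz":0},{"tx":-0.09,"ty":0,"tz":-0.033,"rx":0,"ry":0,"rz":0},{"tx":-0.09,"ty":0,"tz":-0.033,"rx":0,"ry":0,"rz":0},{"tx":-0.09,"ty":0,"tz":-0.033,"rx":0,"ry":0,"rz":0},{"tx":-0.09,"ty":0,"tz":-0.033,"rx":0,"ry":0,"rz":0},{"tx":-0.04,"ty":0,"tz":-0.01,"rx":0,"ry":0,"rz":0},{"tx":0,"ty":0,"tz":0,"rx":0,"ry":-1,"rz":0},{"tx":0,"ty":0,"tz":0,"rx":0,"ry":-1,"rz":0},{"tx":0,"ty":0,"tz":0,"rx":0,"ry":-1,"rz":0},{"tx":0,"ty":0,"tz":0,"rx":0,"ry":-1,"rz":0},{"tx":0,"ty":0,"tz":0,"rx":0,"ry":-0.4,"rz":0},{"tx":0,"ty":0,"tz":0,"rx":0,"ry":0,"rz":0}]'; python3 plan.py 0.6 0.19 0.40 -12 0 g
```

```text
t: 26.75
tool_pos: [0.6612, 0.1833, 0.3778]
tcp_rot: [0.684, 0.073, 0.722, -0.076]
wrist_force: [0.2, -1.0, -6.1]
width: 0.0606
gripper_force: 87.0
t 26.75 pos [0.6612 0.1833 0.3778] joints [ 0.68  0.25 -1.09 -1.26 -0.89  0.06] F [ 0.2 -1.  -6.1] w 0.0606
shift first [-0.0555 -0.0159 -0.0011] turn rows [-0.03  -0.652  0.118] or turn first, then shift [-0.0556 -0.0154  0.0018]
```

```bash
python3 -m crank '[{"tx":0,"ty":0,"tz":0,"rx":0,"ry":0,"rz":-1},{"tx":0,"ty":0,"tz":0,"rx":0,"ry":0,"rz":-1},{"tx":0,"ty":0,"tz":0,"rx":0,"ry":0,"rz":-1},{"tx":0,"ty":0,"tz":0,"rx":0,"ry":0,"rz":-1},{"tx":0,"ty":0,"tz":0,"rx":0,"ry":0,"rz":-1},{"tx":0,"ty":0,"tz":0,"rx":0,"ry":0,"rz":-1},{"tx":0,"ty":0,"tz":0,"rx":0,"ry":0,"rz":-1},{"tx":0,"ty":0,"tz":0,"rx":0,"ry":0,"rz":-1},{"tx":0,"ty":0,"tz":0,"rx":0,"ry":0,"rz":-1},{"tx":0,"ty":0,"tz":0,"rx":0,"ry":0,"rz":-1},{"tx":0,"ty":0,"tz":0,"rx":0,"ry":0,"rz":-1},{"tx":0,"ty":0,"tz":0,"rx":0,"ry":0,"rz":-1},{"tx":0,"ty":0,"tz":0,"rx":0,"ry":0,"rz":-1},{"tx":0,"ty":0,"tz":0,"rx":0,"ry":0,"rz":-1},{"tx":0,"ty":0,"tz":0,"rx":0,"ry":0,"rz":-1},{"tx":0,"ty":0,"tz":0,"rx":0,"ry":0,"rz":-1},{"tx":0,"ty":0,"tz":0,"rx":0,"ry":0,"rz":-1},{"tx":0,"ty":0,"tz":0,"rx":0,"ry":0,"rz":-1}]'>/dev/null; python3 -m crank '[{"tx":0,"ty":0,"tz":0,"rx":0,"ry":0,"rz":-1},{"tx":0,"ty":0,"tz":0,"rx":0,"ry":0,"rz":-1},{"tx":0,"ty":0,"tz":0,"rx":0,"ry":0,"rz":-1},{"tx":0,"ty":0,"tz":0,"rx":0,"ry":0,"rz":-1},{"tx":0,"ty":0,"tz":0,"rx":0,"ry":0,"rz":-1},{"tx":0,"ty":0,"tz":0,"rx":0,"ry":0,"rz":-1},{"tx":0,"ty":0,"tz":0,"rx":0,"ry":0,"rz":-1},{"tx":0,"ty":0,"tz":0,"rx":0,"ry":0,"rz":-1},{"tx":0,"ty":0,"tz":0,"rx":0,"ry":0,"rz":-1},{"tx":0,"ty":0,"tz":0,"rx":0,"ry":0,"rz":-1},{"tx":0,"ty":0,"tz":0,"rx":0,"ry":0,"rz":-1},{"tx":0,"ty":0,"tz":0,"rx":0,"ry":0,"rz":-1},{"tx":0,"ty":0,"tz":0,"rx":0,"ry":0,"rz":-1},{"tx":0,"ty":0,"tz":0,"rx":0,"ry":0,"rz":-1},{"tx":0,"ty":0,"tz":0,"rx":0,"ry":0,"rz":-1},{"tx":0,"ty":0,"tz":0,"rx":0,"ry":0,"rz":-1},{"tx":0,"ty":0,"tz":0,"rx":0,"ry":0,"rz":-1},{"tx":0,"ty":0,"tz":0,"rx":0,"ry":0,"rz":-1}]'; python3 - <<'E'
from h import *
from scipy.spatial.transform import Rotation as Ro
o=bot.get_obs();f=lambda q:Ro.from_quat([q[1],q[2],q[3],q[0]])
u=f([.571,.087,.814,-.061]).inv().apply([0,0,1]);print("tilt",np.arccos(f(o["tcp_rot"]).apply(u)[2]),o["joint_pos"].round(2),o["width"])
a=viewer.grab_frame("side");cv2.imwrite("pics/flip1.png",a[40:240,100:300,::-1])
E
```

```text
t: 30.35
tool_pos: [0.6619, 0.1838, 0.3828]
tcp_rot: [-0.015, 0.704, -0.167, 0.69]
wrist_force: [-0.2, 0.1, -5.2]
width: 0.0607
gripper_force: 87.2
tilt 2.6737174954670184 [ 0.68  0.24 -1.08 -1.25 -0.89 -2.83] 0.06066796328853026
```

```bash
python3 -m crank '[{"tx":0,"ty":0,"tz":0,"rx":0,"ry":0,"rz":0},{"tx":0,"ty":0,"tz":0,"rx":0,"ry":0,"rz":0},{"tx":0,"ty":0,"tz":0,"rx":0,"ry":0,"rz":0},{"tx":0,"ty":0,"tz":0,"rx":0,"ry":0,"rz":0},{"tx":0,"ty":0,"tz":0,"rx":0,"ry":0,"rz":0},{"tx":0,"ty":0,"tz":0,"rx":0,"ry":0,"rz":0},{"tx":0,"ty":0,"tz":0,"rx":0,"ry":0,"rz":0},{"tx":0,"ty":0,"tz":0,"rx":0,"ry":0,"rz":0},{"tx":0,"ty":0,"tz":0,"rx":0,"ry":0,"rz":0},{"tx":0,"ty":0,"tz":0,"rx":0,"ry":0,"rz":0},{"tx":0,"ty":0,"tz":0,"rx":0,"ry":0,"rz":0},{"tx":0,"ty":0,"tz":0,"rx":0,"ry":0,"rz":0},{"tx":0,"ty":0,"tz":0,"rx":0,"ry":0,"rz":0},{"tx":0,"ty":0,"tz":0,"rx":0,"ry":0,"rz":0},{"tx":0,"ty":0,"tz":0,"rx":0,"ry":0,"rz":0},{"tx":0,"ty":0,"tz":0,"rx":0,"ry":0,"rz":0},{"tx":0,"ty":0,"tz":0,"rx":0,"ry":0,"rz":0},{"tx":0,"ty":0,"tz":0,"rx":0,"ry":0,"rz":0},{"tx":0,"ty":0,"tz":0,"rx":0,"ry":0,"rz":0},{"tx":0,"ty":0,"tz":0,"rx":0,"ry":0,"rz":0}]'>/dev/null; python3 -m crank '[{"tx":0,"ty":0,"tz":0,"rx":0,"ry":0,"rz":1},{"tx":0,"ty":0,"tz":0,"rx":0,"ry":0,"rz":1},{"tx":0,"ty":0,"tz":0,"rx":0,"ry":0,"rz":1},{"tx":0,"ty":0,"tz":0,"rx":0,"ry":0,"rz":1},{"tx":0,"ty":0,"tz":0,"rx":0,"ry":0,"rz":1},{"tx":0,"ty":0,"tz":0,"rx":0,"ry":0,"rz":1},{"tx":0,"ty":0,"tz":0,"rx":0,"ry":0,"rz":1},{"tx":0,"ty":0,"tz":0,"rx":0,"ry":0,"rz":1},{"tx":0,"ty":0,"tz":0,"rx":0,"ry":0,"rz":1},{"tx":0,"ty":0,"tz":0,"rx":0,"ry":0,"rz":1},{"tx":0,"ty":0,"tz":0,"rx":0,"ry":0,"rz":1},{"tx":0,"ty":0,"tz":0,"rx":0,"ry":0,"rz":1},{"tx":0,"ty":0,"tz":0,"rx":0,"ry":0,"rz":1},{"tx":0,"ty":0,"tz":0,"rx":0,"ry":0,"rz":1},{"tx":0,"ty":0,"tz":0,"rx":0,"ry":0,"rz":1},{"tx":0,"ty":0,"tz":0,"rx":0,"ry":0,"rz":1},{"tx":0,"ty":0,"tz":0,"rx":0,"ry":0,"rz":1},{"tx":0,"ty":0,"tz":0,"rx":0,"ry":0,"rz":1}]'>/dev/null;  python3 -m crank '[{"tx":0,"ty":0,"tz":0,"rx":0,"ry":0,"rz":1},{"tx":0,"ty":0,"tz":0,"rx":0,"ry":0,"rz":1},{"tx":0,"ty":0,"tz":0,"rx":0,"ry":0,"rz":1},{"tx":0,"ty":0,"tz":0,"rx":0,"ry":0,"rz":1},{"tx":0,"ty":0,"tz":0,"rx":0,"ry":0,"rz":1},{"tx":0,"ty":0,"tz":0,"rx":0,"ry":0,"rz":1},{"tx":0,"ty":0,"tz":0,"rx":0,"ry":0,"rz":1},{"tx":0,"ty":0,"tz":0,"rx":0,"ry":0,"rz":1},{"tx":0,"ty":0,"tz":0,"rx":0,"ry":0,"rz":1},{"tx":0,"ty":0,"tz":0,"rx":0,"ry":0,"rz":1},{"tx":0,"ty":0,"tz":0,"rx":0,"ry":0,"rz":1},{"tx":0,"ty":0,"tz":0,"rx":0,"ry":0,"rz":1},{"tx":0,"ty":0,"tz":0,"rx":0,"ry":0,"rz":1},{"tx":0,"ty":0,"tz":0,"rx":0,"ry":0,"rz":1},{"tx":0,"ty":0,"tz":0,"rx":0,"ry":0,"rz":1},{"tx":0,"ty":0,"tz":0,"rx":0,"ry":0,"rz":1},{"tx":0,"ty":0,"tz":0,"rx":0,"ry":0,"rz":1},{"tx":0,"ty":0,"tz":0,"rx":0,"ry":0,"rz":1},{"tx":0,"ty":0,"tz":0,"rx":0,"ry":0,"rz":0},{"tx":0,"ty":0,"tz":0,"rx":0,"ry":0,"rz":0}]'
cat > place.py <<'E'
# place.py x y z yaw_deg : TCP target = bottle at (x,y), reported TCP z, orientation = grasp orientation turned about world z
import sys,json
from h import *
from scipy.spatial.transform import Rotation as Ro
f=lambda q:Ro.from_quat([q[1],q[2],q[3],q[0]])
gq,d=json.load(open("grasp.json")); x,y,z,a=map(float,sys.argv[1:5]); a=np.radians(a)
G=f(gq); zz=G.apply([0,0,1]); R1=Ro.from_euler("z",a-np.arctan2(zz[1],zz[0]))*G
T=np.array([x+d*np.cos(a),y+d*np.sin(a),z]); o=bot.get_obs();R0=f(o["tcp_rot"]);D=T-o["tool_pos"]
up=G.inv().apply([0,0,1]); print("bottle tilt now",np.arccos(R0.apply(up)[2]).round(3),"t",o["t"],"q",o["joint_pos"].round(2),"w",round(o["width"],4),"F",o["wrist_force"].round(1))
print("shift first",(R0.inv().apply(D)/.4).round(4),"turn rows",((R0.inv()*R1).as_rotvec()/.08).round(3),"or turn first, then",(R1.inv().apply(D)/.4).round(4))
E
echo '[[0.571,0.087,0.814,-0.061],0.059]' > grasp.json; python3 place.py 0.578 -0.310 0.25 -3
```

```text
t: 36.2
tool_pos: [0.6621, 0.1843, 0.3835]
tcp_rot: [0.687, 0.075, 0.719, -0.074]
wrist_force: [0.1, -0.1, -4.8]
width: 0.0601
gripper_force: 86.9
bottle tilt now 0.302 t 36.2 q [ 0.68  0.25 -1.08 -1.26 -0.89  0.05] w 0.0601 F [ 0.1 -0.1 -4.8]
shift first [ 0.3284 -1.2279  0.214 ] turn rows [-1.96   3.762 -0.348] or turn first, then [ 0.3131 -1.245   0.1156]
```

```bash
python3 -m crank '[{"tx":0,"ty":0,"tz":0,"rx":-0.392,"ry":0.752,"rz":-0.07},{"tx":0,"ty":0,"tz":0,"rx":-0.392,"ry":0.752,"rz":-0.07},{"tx":0,"ty":0,"tz":0,"rx":-0.392,"ry":0.752,"rz":-0.07},{"tx":0,"ty":0,"tz":0,"rx":-0.392,"ry":0.752,"rz":-0.07},{"tx":0,"ty":0,"tz":0,"rx":-0.392,"ry":0.752,"rz":-0.07},{"tx":0,"ty":-0.06,"tz":0,"rx":0,"ry":0,"rz":0},{"tx":0,"ty":-0.1,"tz":0,"rx":0,"ry":0,"rz":0},{"tx":0,"ty":-0.1,"tz":0,"rx":0,"ry":0,"rz":0},{"tx":0,"ty":-0.1,"tz":0,"rx":0,"ry":0,"rz":0},{"tx":0,"ty":-0.1,"tz":0,"rx":0,"ry":0,"rz":0},{"tx":0,"ty":-0.1,"tz":0,"rx":0,"ry":0,"rz":0},{"tx":0,"ty":-0.1,"tz":0,"rx":0,"ry":0,"rz":0},{"tx":0,"ty":-0.1,"tz":0,"rx":0,"ry":0,"rz":0},{"tx":0,"ty":-0.1,"tz":0,"rx":0,"ry":0,"rz":0},{"tx":0,"ty":-0.1,"tz":0,"rx":0,"ry":0,"rz":0},{"tx":0,"ty":-0.1,"tz":0,"rx":0,"ry":0,"rz":0},{"tx":0,"ty":-0.1,"tz":0,"rx":0,"ry":0,"rz":0},{"tx":0,"ty":-0.08,"tz":0,"rx":0,"ry":0,"rz":0},{"tx":0,"ty":0,"tz":0,"rx":0,"ry":0,"rz":0},{"tx":0,"ty":0,"tz":0,"rx":0,"ry":0,"rz":0}]' |sed -n 2p;  python3 place.py 0.578 -0.310 0.16 -3
```

```text
tool_pos: [0.6356, -0.3121, 0.3816]
bottle tilt now 0.002 t 38.2 q [-0.77  0.   -0.79 -0.34  0.66 -0.29] w 0.0604 F [-0.1  0.8 -4.9]
shift first [ 0.5197 -0.0035  0.1923] turn rows [-0.013 -0.011 -0.03 ] or turn first, then [ 0.5198 -0.0024  0.1918]
```

```bash
python3 -m crank '[{"tx":0.07,"ty":0,"tz":0.026,"rx":0,"ry":0,"rz":0},{"tx":0.09,"ty":0,"tz":0.033,"rx":0,"ry":0,"rz":0},{"tx":0.09,"ty":0,"tz":0.033,"rx":0,"ry":0,"rz":0},{"tx":0.09,"ty":0,"tz":0.033,"rx":0,"ry":0,"rz":0},{"tx":0.09,"ty":-0.003,"tz":0.033,"rx":0,"ry":0,"rz":0},{"tx":0.09,"ty":0,"tz":0.033,"rx":0,"ry":0,"rz":0},{"tx":0,"ty":0,"tz":0,"rx":0,"ry":0,"rz":0},{"tx":0,"ty":0,"tz":0,"rx":0,"ry":0,"rz":0}]' |sed -n 2p;  python3 place.py 0.578 -0.310 0.066 -3
python3 - <<'E'
from h import *
cv2.imwrite("pics/pl.png",np.hstack([cv2.resize(viewer.grab_frame("top")[150:280,310:430,::-1],None,fx=3.3,fy=3.3,interpolation=cv2.INTER_CUBIC),cv2.resize(viewer.grab_frame("side")[200:384,180:350,::-1],None,fx=2.33,fy=2.33,interpolation=cv2.INTER_CUBIC)[:429]]))
E
```

```text
tool_pos: [0.6374, -0.3105, 0.1601]
bottle tilt now 0.004 t 39.0 q [-0.76  0.49 -1.11 -1.14  0.66 -0.28] w 0.0601 F [-0.6 -0.4 -3.1]
shift first [ 0.2215 -0.0073  0.0795] turn rows [ 0.035 -0.017 -0.03 ] or turn first, then [ 0.2216 -0.0065  0.0792]
```

View pics/pl.png

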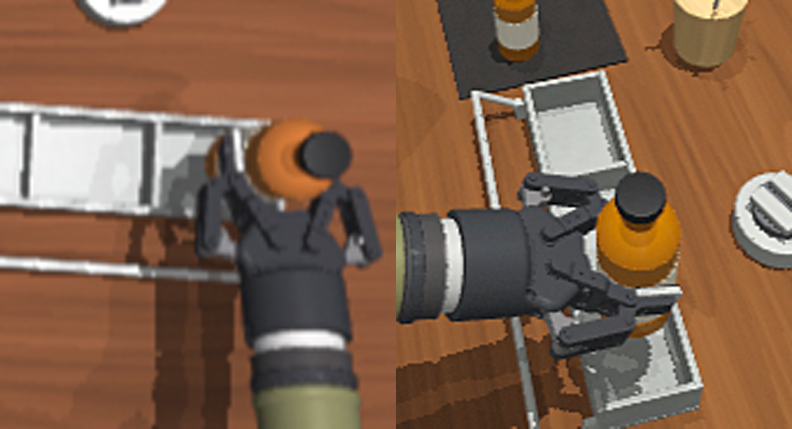

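The picture shows the large bottle upright over the far bay, stopper at top ≈(409,196) and side ≈(284.7,281). I'll triangulate its position.

```bash
python3 - <<'E'
from h import *
print(tri((310+328/3.3,150+154/3.3),(180+244/2.33,200+189/2.33)), "expected",[.578,-.3105,.278])
E
```

```text
(array([ 0.57982654, -0.30709879,  0.27727597]), np.float64(0.0009333981304079184)) expected [0.578, -0.3105, 0.278]
```

```bash
python3 -m crank '[{"tx":0.045,"ty":-0.003,"tz":0.016,"rx":0,"ry":0,"rz":0},{"tx":0.045,"ty":-0.003,"tz":0.016,"rx":0,"ry":0,"rz":0},{"tx":0.045,"ty":0,"tz":0.016,"rx":0,"ry":0,"rz":0},{"tx":0.045,"ty":0,"tz":0.016,"rx":0,"ry":0,"rz":0},{"tx":0.02,"ty":0,"tz":0.008,"rx":0,"ry":0,"rz":0},{"tx":0.014,"ty":0,"tz":0.005,"rx":0,"ry":0,"rz":0},{"tx":0,"ty":0,"tz":0,"rx":0,"ry":0,"rz":0},{"tx":0,"ty":0,"tz":0,"rx":0,"ry":0,"rz":0}]' |sed -n '2p;4p';  python3 place.py 0.578 -0.310 0.066 -3
```

```text
tool_pos: [0.6376, -0.3146, 0.0721]
wrist_force: [0.1, -0.1, -3.8]
bottle tilt now 0.003 t 39.9 q [-0.77  0.77 -1.15 -1.48  0.67 -0.29] w 0.0603 F [ 0.1 -0.1 -3.8]
shift first [0.015  0.0037 0.0034] turn rows [0.    0.036 0.005] or turn first, then [0.015  0.0037 0.0034]
```

```bash
python3 -m crank '[{"tx":0.011,"ty":0.002,"tz":0.004,"rx":0,"ry":0,"rz":0},{"tx":0,"ty":0,"tz":0,"rx":0,"ry":0,"rz":0}]' |sed -n '2p;4p';  python3 -m crank '[{"tx":0.003,"ty":0,"tz":0.001,"rx":0,"ry":0,"rz":0},{"tx":0,"ty":0,"tz":0,"rx":0,"ry":0,"rz":0}]' |sed -n '2p;4p'; python3 -m crank '[{"tx":0.003,"ty":0,"tz":0.001,"rx":0,"ry":0,"rz":0},{"tx":0,"ty":0,"tz":0,"rx":0,"ry":0,"rz":0}]' |sed -n '2p;4p'
```

```text
tool_pos: [0.6371, -0.3133, 0.0657]
wrist_force: [0.3, 0.5, -4.5]
tool_pos: [0.6372, -0.3133, 0.0645]
wrist_force: [1.3, 0.6, -3.2]
tool_pos: [0.6375, -0.3132, 0.0646]
wrist_force: [-2.1, 2.4, 3.1]
```

```bash
python3 -m crank '[{"tx":0,"ty":0,"tz":0,"rx":0,"ry":0,"rz":0},{"tx":0,"ty":0,"tz":0,"rx":0,"ry":0,"rz":0},{"tx":0,"ty":0,"tz":0,"rx":0,"ry":0,"rz":0},{"tx":0,"ty":0,"tz":0,"rx":0,"ry":0,"rz":0}]' 1 |sed -n '2p;4p;5p'; python3 -m crank '[{"tx":0,"ty":0,"tz":-0.04,"rx":0,"ry":0,"rz":0},{"tx":0,"ty":0,"tz":-0.08,"rx":0,"ry":0,"rz":0},{"tx":0,"ty":0,"tz":-0.1,"rx":0,"ry":0,"rz":0},{"tx":0,"ty":0,"tz":-0.1,"rx":0,"ry":0,"rz":0},{"tx":-0.1,"ty":0,"tz":-0.04,"rx":0,"ry":0,"rz":0},{"tx":-0.1,"ty":0,"tz":-0.04,"rx":0,"ry":0,"rz":0},{"tx":-0.1,"ty":0,"tz":-0.04,"rx":0,"ry":0,"rz":0},{"tx":-0.1,"ty":0,"tz":-0.04,"rx":0,"ry":0,"rz":0},{"tx":0,"ty":0,"tz":0,"rx":0,"ry":0,"rz":0},{"tx":0,"ty":0,"tz":0,"rx":0,"ry":0,"rz":0}]' |sed -n '2p;4p;5p'
python3 - <<'E'
from h import *
for n in("side","top"):
    im=viewer.grab_frame(n)[:,:,::-1];cv2.imwrite(f"pics/{n}3.png",im)
    h=cv2.cvtColor(im,cv2.COLOR_BGR2HSV); 
    m=cv2.inRange(h,(6,150,60),(18,255,255))  # amber
    if n=="side": print("dark wood may mix; amber px",m.sum()//255)
    k,_,st,ce=cv2.connectedComponentsWithStats(m)
    print(n,[(st[i][4],ce[i].round(1).tolist()) for i in range(1,k) if st[i][4]>40])
for n,(u,v) in (("side",(213,120)),("side",(229,182)),("top",(249,202)),("top",(155,198))):
    a=cv2.imread(f"pics/{n}2.png" if n=="side" else f"pics/{n}0.png")[v-12:v+12,u-12:u+12];r=cv2.matchTemplate(cv2.imread(f"pics/{n}3.png")[v-38:v+38,u-38:u+38],a,cv2.TM_CCOEFF_NORMED);_,s,_,l=cv2.minMaxLoc(r);print(n,(u,v),"moved px",(l[0]-26,l[1]-26),round(s,2))
E
python3 plan.py 0.577 0.321 0.073 4 20 g
```

```text
tool_pos: [0.6371, -0.3135, 0.063]
wrist_force: [0.3, -0.3, 0.1]
width: 0.0856
tool_pos: [0.5171, -0.3193, 0.2841]
wrist_force: [0.0, 0.8, -0.8]
width: 0.0852
dark wood may mix; amber px 77783
side [(np.int32(61560), [227.6, 220.9]), (np.int32(92), [217.7, 162.0]), (np.int32(301), [230.3, 199.3]), (np.int32(80), [232.5, 222.2]), (np.int32(2733), [239.7, 317.5]), (np.int32(55), [165.9, 270.6]), (np.int32(1681), [202.1, 297.8]), (np.int32(90), [169.8, 329.5]), (np.int32(11012), [112.2, 358.9]), (np.int32(115), [279.2, 360.8])]
top [(np.int32(125), [134.6, 82.5]), (np.int32(52), [187.5, 83.3]), (np.int32(130), [300.8, 86.0]), (np.int32(56), [375.2, 87.4]), (np.int32(129), [441.8, 89.1]), (np.int32(48), [102.6, 93.8]), (np.int32(55), [367.1, 96.4]), (np.int32(172), [39.3, 105.3]), (np.int32(265), [94.2, 108.6]), (np.int32(167), [211.6, 109.4]), (np.int32(45), [394.1, 104.0]), (np.int32(195), [263.9, 112.0]), (np.int32(48), [307.9, 108.6]), (np.int32(45), [321.0, 107.5]), (np.int32(264), [429.0, 114.9]), (np.int32(50), [473.5, 108.9]), (np.int32(176), [375.4, 112.8]), (np.int32(44), [7.5,
[... 2074 characters left out ...]
 307.7]), (np.int32(70), [13.9, 335.0]), (np.int32(79), [406.8, 348.1]), (np.int32(95), [386.9, 367.1]), (np.int32(74), [411.3, 363.8]), (np.int32(51), [65.6, 366.7]), (np.int32(66), [88.1, 365.9]), (np.int32(118), [201.7, 367.4]), (np.int32(72), [8.5, 367.8]), (np.int32(53), [139.0, 374.1]), (np.int32(44), [121.3, 380.7])]
side (213, 120) moved px (0, 0) 1.0
side (229, 182) moved px (-25, -25) 0.61
top (249, 202) moved px (0, 0) 1.0
top (155, 198) moved px (0, 0) 0.96
t 42.0 pos [ 0.5168 -0.3184  0.2802] joints [-1.02  0.05 -1.04 -0.5   0.89 -0.47] F [-0.6  0.9  0.1] w 0.0854
shift first [0.4672 1.6149 0.4183] turn rows [-1.275 -0.1   -0.577] or turn first, then shift [0.3973 1.584  0.5781]
```

```bash
python3 -m crank '[{"tx":0,"ty":0,"tz":0,"rx":-0.64,"ry":-0.05,"rz":-0.29},{"tx":0,"ty":0,"tz":0,"rx":-0.64,"ry":-0.05,"rz":-0.29},{"tx":0,"ty":0.113,"tz":0,"rx":0,"ry":0,"rz":0},{"tx":0,"ty":0.113,"tz":0,"rx":0,"ry":0,"rz":0},{"tx":0,"ty":0.113,"tz":0,"rx":0,"ry":0,"rz":0},{"tx":0,"ty":0.113,"tz":0,"rx":0,"ry":0,"rz":0},{"tx":0,"ty":0.113,"tz":0,"rx":0,"ry":0,"rz":0},{"tx":0,"ty":0.113,"tz":0,"rx":0,"ry":0,"rz":0},{"tx":0,"ty":0.113,"tz":0,"rx":0,"ry":0,"rz":0},{"tx":0,"ty":0.113,"tz":0,"rx":0,"ry":0,"rz":0},{"tx":0,"ty":0.113,"tz":0,"rx":0,"ry":0,"rz":0},{"tx":0,"ty":0.113,"tz":0,"rx":0,"ry":0,"rz":0},{"tx":0,"ty":0.113,"tz":0,"rx":0,"ry":0,"rz":0},{"tx":0,"ty":0.113,"tz":0,"rx":0,"ry":0,"rz":0},{"tx":0,"ty":0.113,"tz":0,"rx":0,"ry":0,"rz":0},{"tx":0,"ty":0.113,"tz":0,"rx":0,"ry":0,"rz":0},{"tx":0,"ty":0,"tz":0,"rx":0,"ry":0,"rz":0}]'|sed -n 2p; python3 plan.py 0.4645 0.313 0.114 4 20 g
```

```text
tool_pos: [0.4837, 0.2512, 0.3012]
t 43.7 pos [0.4837 0.2512 0.3012] joints [ 0.95 -0.19 -1.12 -0.36 -0.77  0.42] F [ 0.1 -0.7  0.4] w 0.0852
shift first [0.4376 0.1556 0.3038] turn rows [ 0.236 -0.579  0.106] or turn first, then shift [0.4524 0.1574 0.2802]
```

```bash
python3 -m crank '[{"tx":0.05,"ty":0.05,"tz":0.06,"rx":0.24,"ry":-0.58,"rz":0.1},{"tx":0.08,"ty":0.05,"tz":0.06,"rx":0,"ry":0,"rz":0},{"tx":0.08,"ty":0.05,"tz":0.06,"rx":0,"ry":0,"rz":0},{"tx":0.08,"ty":0.006,"tz":0.06,"rx":0,"ry":0,"rz":0},{"tx":0.08,"ty":0,"tz":0.04,"rx":0,"ry":0,"rz":0},{"tx":0.08,"ty":0,"tz":0,"rx":0,"ry":0,"rz":0},{"tx":0,"ty":0,"tz":0,"rx":0,"ry":0,"rz":0},{"tx":0,"ty":0,"tz":0,"rx":0,"ry":0,"rz":0}]'|sed -n 2p; python3 plan.py 0.577 0.321 0.073 4 20 g
```

```text
tool_pos: [0.5266, 0.3176, 0.102]
t 44.5 pos [0.5266 0.3176 0.102 ] joints [ 0.99  0.62 -1.28 -1.33 -0.86  0.45] F [ 0.4 -1.   0.9] w 0.0851
shift first [0.0195 0.0066 0.2989] turn rows [-0.288 -0.226 -0.007] or turn first, then shift [ 0.0249 -0.0003  0.2986]
```

```bash
python3 -m crank '[{"tx":0,"ty":0,"tz":0.05,"rx":-0.28,"ry":-0.2,"rz":0},{"tx":0.01,"ty":0,"tz":0.05,"rx":0,"ry":0,"rz":0},{"tx":0.01,"ty":0,"tz":0.05,"rx":0,"ry":0,"rz":0},{"tx":0.005,"ty":0,"tz":0.05,"rx":0,"ry":0,"rz":0},{"tx":0,"ty":0,"tz":0.05,"rx":0,"ry":0,"rz":0},{"tx":0,"ty":0,"tz":0.03,"rx":0,"ry":0,"rz":0},{"tx":0,"ty":0,"tz":0.02,"rx":0,"ry":0,"rz":0},{"tx":0,"ty":0,"tz":0.0,"rx":0,"ry":0,"rz":0},{"tx":0,"ty":0,"tz":0.0,"rx":0,"ry":0,"rz":0}]'|sed -n '2p;4p'; python3 plan.py 0.577 0.321 0.073 4 20 g
python3 - <<'E'
from h import *
im=viewer.grab_frame("top")[:,:,::-1];cv2.imwrite("pics/top4.png",im)
a=cv2.imread("pics/top0.png")[187:210,142:172];r=cv2.matchTemplate(im[165:235,115:200].copy(),a,cv2.TM_CCOEFF_NORMED);_,s,_,l=cv2.minMaxLoc(r);print("moved",l[0]-27,l[1]-22,s)
E
```

```text
tool_pos: [0.637, 0.3283, 0.0542]
wrist_force: [-0.1, -0.2, 0.8]
t 45.4 pos [0.637  0.3283 0.0542] joints [ 0.78  0.81 -1.14 -1.5  -0.66  0.29] F [-0.1 -0.2  0.8] w 0.0852
shift first [ 0.0074 -0.0078 -0.0028] turn rows [-0.024 -0.021 -0.051] or turn first, then shift [ 0.0074 -0.0077 -0.0028]
moved 0 0 0.7655232548713684
```

```bash
python3 -m crank '[{"tx":0,"ty":-0.008,"tz":0,"rx":0,"ry":0,"rz":0},{"tx":0,"ty":0,"tz":0,"rx":0,"ry":0,"rz":0}]'|sed -n 2p; python3 -m crank '[{"tx":0,"ty":0,"tz":0,"rx":0,"ry":0,"rz":0},{"tx":0,"ty":0,"tz":0,"rx":0,"ry":0,"rz":0},{"tx":0,"ty":0,"tz":0,"rx":0,"ry":0,"rz":0},{"tx":0,"ty":0,"tz":0,"rx":0,"ry":0,"rz":0},{"tx":0,"ty":0,"tz":0,"rx":0,"ry":0,"rz":0},{"tx":0,"ty":0,"tz":0,"rx":0,"ry":0,"rz":0}]' 0 80; python3 - <<'E'
from h import *
import json
o=bot.get_obs();p=o["tool_pos"];d=float(np.hypot(*(p[:2]-[.577,.321])));json.dump([o["tcp_rot"].tolist(),d],open("grasp.json","w"));print(p,d)
E
```

```text
tool_pos: [0.6369, 0.3251, 0.0533]
t: 46.25
tool_pos: [0.6375, 0.3257, 0.0536]
tcp_rot: [0.572, -0.027, 0.819, 0.021]
wrist_force: [-2.3, 1.1, 1.0]
width: 0.0528
gripper_force: 82.7
[0.63746029 0.32572432 0.05355084] 0.06064458214711513
```

```bash
python3 -m crank '[{"tx":-0.03,"ty":0,"tz":-0.011,"rx":0,"ry":0,"rz":0},{"tx":-0.06,"ty":0,"tz":-0.022,"rx":0,"ry":0,"rz":0},{"tx":-0.09,"ty":0,"tz":-0.033,"rx":0,"ry":0,"rz":0},{"tx":-0.09,"ty":0,"tz":-0.033,"rx":0,"ry":0,"rz":0},{"tx":-0.09,"ty":0,"tz":-0.033,"rx":0,"ry":0,"rz":0},{"tx":-0.09,"ty":0,"tz":-0.033,"rx":0,"ry":0,"rz":0},{"tx":-0.09,"ty":0,"tz":-0.033,"rx":0,"ry":0,"rz":0},{"tx":-0.09,"ty":0,"tz":-0.033,"rx":0,"ry":0,"rz":0},{"tx":-0.09,"ty":0,"tz":-0.033,"rx":0,"ry":0,"rz":0},{"tx":-0.06,"ty":0,"tz":-0.02,"rx":0,"ry":0,"rz":0},{"tx":0,"ty":0,"tz":0,"rx":0,"ry":-1,"rz":0},{"tx":0,"ty":0,"tz":0,"rx":0,"ry":-1,"rz":0},{"tx":0,"ty":0,"tz":0,"rx":0,"ry":-1,"rz":0},{"tx":0,"ty":0,"tz":0,"rx":0,"ry":-1,"rz":0},{"tx":0,"ty":0,"tz":0,"rx":0,"ry":-0.4,"rz":0},{"tx":0,"ty":0,"tz":0,"rx":0,"ry":0,"rz":0}]'|sed -n '2p;4p;5p'; python3 place.py 0.585 -0.199 0.3 5
```

```text
tool_pos: [0.6387, 0.3246, 0.379]
wrist_force: [-0.3, -0.2, -3.2]
width: 0.0526
bottle tilt now 0.313 t 47.85 q [ 0.81  0.28 -1.08 -1.31 -0.74  0.03] w 0.0526 F [-0.3 -0.2 -3.2]
shift first [ 0.2049 -1.2932 -0.0623] turn rows [-0.253  3.915  0.041] or turn first, then [ 0.214  -1.293  -0.0225]
```

```bash
python3 -m crank '[{"tx":0,"ty":0,"tz":0,"rx":0,"ry":0,"rz":-1},{"tx":0,"ty":0,"tz":0,"rx":0,"ry":0,"rz":-1},{"tx":0,"ty":0,"tz":0,"rx":0,"ry":0,"rz":-1},{"tx":0,"ty":0,"tz":0,"rx":0,"ry":0,"rz":-1},{"tx":0,"ty":0,"tz":0,"rx":0,"ry":0,"rz":-1},{"tx":0,"ty":0,"tz":0,"rx":0,"ry":0,"rz":-1},{"tx":0,"ty":0,"tz":0,"rx":0,"ry":0,"rz":-1},{"tx":0,"ty":0,"tz":0,"rx":0,"ry":0,"rz":-1},{"tx":0,"ty":0,"tz":0,"rx":0,"ry":0,"rz":-1},{"tx":0,"ty":0,"tz":0,"rx":0,"ry":0,"rz":-1},{"tx":0,"ty":0,"tz":0,"rx":0,"ry":0,"rz":-1},{"tx":0,"ty":0,"tz":0,"rx":0,"ry":0,"rz":-1},{"tx":0,"ty":0,"tz":0,"rx":0,"ry":0,"rz":-1},{"tx":0,"ty":0,"tz":0,"rx":0,"ry":0,"rz":-1},{"tx":0,"ty":0,"tz":0,"rx":0,"ry":0,"rz":-1},{"tx":0,"ty":0,"tz":0,"rx":0,"ry":0,"rz":-1},{"tx":0,"ty":0,"tz":0,"rx":0,"ry":0,"rz":-1},{"tx":0,"ty":0,"tz":0,"rx":0,"ry":0,"rz":-1}]'>/dev/null; python3 -m crank '[{"tx":0,"ty":0,"tz":0,"rx":0,"ry":0,"rz":-1},{"tx":0,"ty":0,"tz":0,"rx":0,"ry":0,"rz":-1},{"tx":0,"ty":0,"tz":0,"rx":0,"ry":0,"rz":-1},{"tx":0,"ty":0,"tz":0,"rx":0,"ry":0,"rz":-1},{"tx":0,"ty":0,"tz":0,"rx":0,"ry":0,"rz":-1},{"tx":0,"ty":0,"tz":0,"rx":0,"ry":0,"rz":-1},{"tx":0,"ty":0,"tz":0,"rx":0,"ry":0,"rz":-1},{"tx":0,"ty":0,"tz":0,"rx":0,"ry":0,"rz":-1},{"tx":0,"ty":0,"tz":0,"rx":0,"ry":0,"rz":-1},{"tx":0,"ty":0,"tz":0,"rx":0,"ry":0,"rz":-1},{"tx":0,"ty":0,"tz":0,"rx":0,"ry":0,"rz":-1},{"tx":0,"ty":0,"tz":0,"rx":0,"ry":0,"rz":-1},{"tx":0,"ty":0,"tz":0,"rx":0,"ry":0,"rz":-1},{"tx":0,"ty":0,"tz":0,"rx":0,"ry":0,"rz":-1},{"tx":0,"ty":0,"tz":0,"rx":0,"ry":0,"rz":-1},{"tx":0,"ty":0,"tz":0,"rx":0,"ry":0,"rz":-1},{"tx":0,"ty":0,"tz":0,"rx":0,"ry":0,"rz":-1},{"tx":0,"ty":0,"tz":0,"rx":0,"ry":0,"rz":-1}]' |sed -n '2p;4p;5p';python3 place.py 0.585 -0.199 0.3 5
```

```text
tool_pos: [0.6393, 0.3251, 0.3844]
wrist_force: [0.3, -0.3, -2.9]
width: 0.0527
bottle tilt now 2.683 t 51.45 q [ 0.81  0.27 -1.08 -1.31 -0.74 -2.85] w 0.0527 F [ 0.3 -0.3 -2.9]
shift first [ 0.1272  1.3064 -0.0647] turn rows [-5.763  0.399 35.589] or turn first, then [ 0.2272 -1.2942 -0.0193]
```

```bash
python3 -m crank '[{"tx":0,"ty":0,"tz":0,"rx":0,"ry":0,"rz":0},{"tx":0,"ty":0,"tz":0,"rx":0,"ry":0,"rz":0},{"tx":0,"ty":0,"tz":0,"rx":0,"ry":0,"rz":0},{"tx":0,"ty":0,"tz":0,"rx":0,"ry":0,"rz":0},{"tx":0,"ty":0,"tz":0,"rx":0,"ry":0,"rz":0},{"tx":0,"ty":0,"tz":0,"rx":0,"ry":0,"rz":0},{"tx":0,"ty":0,"tz":0,"rx":0,"ry":0,"rz":0},{"tx":0,"ty":0,"tz":0,"rx":0,"ry":0,"rz":0},{"tx":0,"ty":0,"tz":0,"rx":0,"ry":0,"rz":0},{"tx":0,"ty":0,"tz":0,"rx":0,"ry":0,"rz":0},{"tx":0,"ty":0,"tz":0,"rx":0,"ry":0,"rz":0},{"tx":0,"ty":0,"tz":0,"rx":0,"ry":0,"rz":0},{"tx":0,"ty":0,"tz":0,"rx":0,"ry":0,"rz":0},{"tx":0,"ty":0,"tz":0,"rx":0,"ry":0,"rz":0},{"tx":0,"ty":0,"tz":0,"rx":0,"ry":0,"rz":0},{"tx":0,"ty":0,"tz":0,"rx":0,"ry":0,"rz":0},{"tx":0,"ty":0,"tz":0,"rx":0,"ry":0,"rz":0},{"tx":0,"ty":0,"tz":0,"rx":0,"ry":0,"rz":0},{"tx":0,"ty":0,"tz":0,"rx":0,"ry":0,"rz":0},{"tx":0,"ty":0,"tz":0,"rx":0,"ry":0,"rz":0}]'>/dev/null; python3 -m crank '[{"tx":0,"ty":0,"tz":0,"rx":0,"ry":0,"rz":1},{"tx":0,"ty":0,"tz":0,"rx":0,"ry":0,"rz":1},{"tx":0,"ty":0,"tz":0,"rx":0,"ry":0,"rz":1},{"tx":0,"ty":0,"tz":0,"rx":0,"ry":0,"rz":1},{"tx":0,"ty":0,"tz":0,"rx":0,"ry":0,"rz":1},{"tx":0,"ty":0,"tz":0,"rx":0,"ry":0,"rz":1},{"tx":0,"ty":0,"tz":0,"rx":0,"ry":0,"rz":1},{"tx":0,"ty":0,"tz":0,"rx":0,"ry":0,"rz":1},{"tx":0,"ty":0,"tz":0,"rx":0,"ry":0,"rz":1},{"tx":0,"ty":0,"tz":0,"rx":0,"ry":0,"rz":1},{"tx":0,"ty":0,"tz":0,"rx":0,"ry":0,"rz":1},{"tx":0,"ty":0,"tz":0,"rx":0,"ry":0,"rz":1},{"tx":0,"ty":0,"tz":0,"rx":0,"ry":0,"rz":1},{"tx":0,"ty":0,"tz":0,"rx":0,"ry":0,"rz":1},{"tx":0,"ty":0,"tz":0,"rx":0,"ry":0,"rz":1},{"tx":0,"ty":0,"tz":0,"rx":0,"ry":0,"rz":1},{"tx":0,"ty":0,"tz":0,"rx":0,"ry":0,"rz":1},{"tx":0,"ty":0,"tz":0,"rx":0,"ry":0,"rz":1}]'>/dev/null;  python3 -m crank '[{"tx":0,"ty":0,"tz":0,"rx":0,"ry":0,"rz":1},{"tx":0,"ty":0,"tz":0,"rx":0,"ry":0,"rz":1},{"tx":0,"ty":0,"tz":0,"rx":0,"ry":0,"rz":1},{"tx":0,"ty":0,"tz":0,"rx":0,"ry":0,"rz":1},{"tx":0,"ty":0,"tz":0,"rx":0,"ry":0,"rz":1},{"tx":0,"ty":0,"tz":0,"rx":0,"ry":0,"rz":1},{"tx":0,"ty":0,"tz":0,"rx":0,"ry":0,"rz":1},{"tx":0,"ty":0,"tz":0,"rx":0,"ry":0,"rz":1},{"tx":0,"ty":0,"tz":0,"rx":0,"ry":0,"rz":1},{"tx":0,"ty":0,"tz":0,"rx":0,"ry":0,"rz":1},{"tx":0,"ty":0,"tz":0,"rx":0,"ry":0,"rz":1},{"tx":0,"ty":0,"tz":0,"rx":0,"ry":0,"rz":1},{"tx":0,"ty":0,"tz":0,"rx":0,"ry":0,"rz":1},{"tx":0,"ty":0,"tz":0,"rx":0,"ry":0,"rz":1},{"tx":0,"ty":0,"tz":0,"rx":0,"ry":0,"rz":1},{"tx":0,"ty":0,"tz":0,"rx":0,"ry":0,"rz":1},{"tx":0,"ty":0,"tz":0,"rx":0,"ry":0,"rz":1},{"tx":0,"ty":0,"tz":0,"rx":0,"ry":0,"rz":1},{"tx":0,"ty":0,"tz":0,"rx":0,"ry":0,"rz":0},{"tx":0,"ty":0,"tz":0,"rx":0,"ry":0,"rz":0}]'|sed -n '2p;4p;5p'; python3 place.py 0.585 -0.199 0.379 5
```

```text
tool_pos: [0.6393, 0.3256, 0.3847]
wrist_force: [-0.7, -0.6, -2.8]
width: 0.0527
bottle tilt now 0.32 t 57.25 q [ 0.81  0.28 -1.08 -1.31 -0.74  0.03] w 0.0527 F [-0.7 -0.6 -2.8]
shift first [ 0.0151 -1.2964 -0.0722] turn rows [-0.232  4.005 -0.016] or turn first, then [ 0.0425 -1.2949 -0.0871]
```

```bash
python3 -m crank '[{"tx":0,"ty":0,"tz":0,"rx":-0.046,"ry":0.8,"rz":0},{"tx":0,"ty":0,"tz":0,"rx":-0.046,"ry":0.8,"rz":0},{"tx":0,"ty":0,"tz":0,"rx":-0.046,"ry":0.8,"rz":0},{"tx":0,"ty":0,"tz":0,"rx":-0.046,"ry":0.8,"rz":0},{"tx":0,"ty":0,"tz":0,"rx":-0.046,"ry":0.8,"rz":0},{"tx":0,"ty":-0.06,"tz":-0.007,"rx":0,"ry":0,"rz":0},{"tx":0,"ty":-0.1,"tz":-0.007,"rx":0,"ry":0,"rz":0},{"tx":0,"ty":-0.1,"tz":-0.007,"rx":0,"ry":0,"rz":0},{"tx":0,"ty":-0.1,"tz":-0.007,"rx":0,"ry":0,"rz":0},{"tx":0,"ty":-0.1,"tz":-0.007,"rx":0,"ry":0,"rz":0},{"tx":0,"ty":-0.1,"tz":-0.007,"rx":0,"ry":0,"rz":0},{"tx":0,"ty":-0.1,"tz":-0.007,"rx":0,"ry":0,"rz":0},{"tx":0,"ty":-0.1,"tz":-0.007,"rx":0,"ry":0,"rz":0},{"tx":0,"ty":-0.1,"tz":-0.007,"rx":0,"ry":0,"rz":0},{"tx":0,"ty":-0.1,"tz":-0.007,"rx":0,"ry":0,"rz":0},{"tx":0,"ty":-0.1,"tz":-0.007,"rx":0,"ry":0,"rz":0},{"tx":0,"ty":-0.1,"tz":-0.007,"rx":0,"ry":0,"rz":0},{"tx":0,"ty":-0.1,"tz":0,"rx":0,"ry":0,"rz":0},{"tx":0,"ty":-0.035,"tz":0,"rx":0,"ry":0,"rz":0},{"tx":0,"ty":0,"tz":0,"rx":0,"ry":0,"rz":0}]' |sed -n 2p;  python3 place.py 0.585 -0.199 0.16 5
```

```text
tool_pos: [0.6523, -0.1961, 0.3928]
bottle tilt now 0.002 t 59.25 q [-0.61 -0.07 -0.82 -0.31  0.64 -0.27] w 0.0523 F [-0.6 -0.1 -3.8]
shift first [0.5522 0.0042 0.1844] turn rows [-0.039  0.    -0.04 ] or turn first, then [0.5522 0.0054 0.1844]
```

```bash
python3 -m crank '[{"tx":0.08,"ty":0,"tz":0.026,"rx":0,"ry":0,"rz":0},{"tx":0.1,"ty":0,"tz":0.033,"rx":0,"ry":0,"rz":0},{"tx":0.1,"ty":0.004,"tz":0.033,"rx":0,"ry":0,"rz":0},{"tx":0.1,"ty":0,"tz":0.033,"rx":0,"ry":0,"rz":0},{"tx":0.1,"ty":0,"tz":0.033,"rx":0,"ry":0,"rz":0},{"tx":0.07,"ty":0,"tz":0.026,"rx":0,"ry":0,"rz":0},{"tx":0,"ty":0,"tz":0,"rx":0,"ry":0,"rz":0},{"tx":0,"ty":0,"tz":0,"rx":0,"ry":0,"rz":0}]' |sed -n 2p;  python3 place.py 0.585 -0.199 0.060 5
python3 - <<'E'
from h import *
# stopper centre in hand: dark blob near its predicted pixel
for n in("top","side"):
    im=viewer.grab_frame(n)[:,:,::-1];cv2.imwrite(f"pics/{n}5.png",im)
E
```

```text
tool_pos: [0.6458, -0.1894, 0.1606]
bottle tilt now 0.004 t 60.05 q [-0.61  0.47 -1.21 -1.23  0.65 -0.27] w 0.0524 F [ 0.4  0.4 -2.5]
shift first [ 0.2368 -0.0124  0.0848] turn rows [ 0.036 -0.009 -0.038] or turn first, then [ 0.2369 -0.0114  0.0847]
```

```bash
python3 -m crank '[{"tx":0.05,"ty":-0.006,"tz":0.018,"rx":0,"ry":0,"rz":0},{"tx":0.05,"ty":-0.006,"tz":0.018,"rx":0,"ry":0,"rz":0},{"tx":0.05,"ty":0,"tz":0.018,"rx":0,"ry":0,"rz":0},{"tx":0.045,"ty":0,"tz":0.016,"rx":0,"ry":0,"rz":0},{"tx":0.02,"ty":0,"tz":0.008,"rx":0,"ry":0,"rz":0},{"tx":0.012,"ty":0,"tz":0.004,"rx":0,"ry":0,"rz":0},{"tx":0,"ty":0,"tz":0,"rx":0,"ry":0,"rz":0},{"tx":0,"ty":0,"tz":0,"rx":0,"ry":0,"rz":0}]' |sed -n '2p;4p';  python3 place.py 0.585 -0.199 0.058 5
```

```text
tool_pos: [0.6465, -0.1955, 0.067]
wrist_force: [0.6, -0.0, -4.0]
bottle tilt now 0.004 t 60.95 q [-0.62  0.82 -1.26 -1.64  0.65 -0.28] w 0.0527 F [ 0.6 -0.  -4. ]
shift first [0.0221 0.0045 0.0056] turn rows [-0.001  0.046 -0.003] or turn first, then [0.022  0.0045 0.0057]
```

```bash
python3 -m crank '[{"tx":0.018,"ty":0.003,"tz":0.005,"rx":0,"ry":0,"rz":0},{"tx":0,"ty":0,"tz":0,"rx":0,"ry":0,"rz":0}]' |sed -n '2p;4p';  python3 -m crank '[{"tx":0.004,"ty":0,"tz":0.0015,"rx":0,"ry":0,"rz":0},{"tx":0,"ty":0,"tz":0,"rx":0,"ry":0,"rz":0}]' |sed -n '2p;4p'; python3 -m crank '[{"tx":0.003,"ty":0,"tz":0.001,"rx":0,"ry":0,"rz":0},{"tx":0,"ty":0,"tz":0,"rx":0,"ry":0,"rz":0}]' |sed -n '2p;4p'
```

```text
tool_pos: [0.6452, -0.1939, 0.0582]
wrist_force: [-0.5, 0.8, -4.0]
tool_pos: [0.6453, -0.1939, 0.0567]
wrist_force: [-0.9, 0.1, -1.1]
tool_pos: [0.6456, -0.1937, 0.0568]
wrist_force: [-2.8, 0.7, 6.5]
```

```bash
python3 -m crank '[{"tx":0,"ty":0,"tz":0,"rx":0,"ry":0,"rz":0},{"tx":0,"ty":0,"tz":0,"rx":0,"ry":0,"rz":0},{"tx":0,"ty":0,"tz":0,"rx":0,"ry":0,"rz":0},{"tx":0,"ty":0,"tz":0,"rx":0,"ry":0,"rz":0}]' 1 |sed -n '2p;4p;5p'; python3 -m crank '[{"tx":0,"ty":0,"tz":-0.04,"rx":0,"ry":0,"rz":0},{"tx":0,"ty":0,"tz":-0.08,"rx":0,"ry":0,"rz":0},{"tx":0,"ty":0,"tz":-0.1,"rx":0,"ry":0,"rz":0},{"tx":0,"ty":0,"tz":-0.1,"rx":0,"ry":0,"rz":0},{"tx":-0.1,"ty":0,"tz":-0.04,"rx":0,"ry":0,"rz":0},{"tx":-0.1,"ty":0,"tz":-0.04,"rx":0,"ry":0,"rz":0},{"tx":-0.1,"ty":0,"tz":-0.04,"rx":0,"ry":0,"rz":0},{"tx":-0.1,"ty":0,"tz":-0.04,"rx":0,"ry":0,"rz":0},{"tx":0,"ty":0,"tz":0,"rx":0,"ry":0,"rz":0},{"tx":0,"ty":0,"tz":0,"rx":0,"ry":0,"rz":0}]' |sed -n '2p;4p;5p'
python3 - <<'E'
from h import *
for n in("side","top"): cv2.imwrite(f"pics/{n}6.png",viewer.grab_frame(n)[:,:,::-1])
for n,(u,v) in (("side",(229,184)),("top",(249,202))):
    a=cv2.imread(f"pics/{n}2.png" if n=="side" else f"pics/{n}0.png")[v-10:v+10,u-10:u+10];r=cv2.matchTemplate(cv2.imread(f"pics/{n}6.png")[v-40:v+40,u-40:u+40],a,cv2.TM_CCOEFF_NORMED);_,s,_,l=cv2.minMaxLoc(r);print(n,(u,v),"moved px",(l[0]-30,l[1]-30),round(s,2))
E
python3 plan.py 0.470 0.120 0.20 -28 20 g
```

```text
tool_pos: [0.6449, -0.1938, 0.0541]
wrist_force: [0.1, 0.2, 0.1]
width: 0.0856
tool_pos: [0.5486, -0.238, 0.2802]
wrist_force: [-0.7, -0.9, -0.1]
width: 0.085
side (229, 184) moved px (0, 0) 0.55
top (249, 202) moved px (0, 0) 1.0
t 63.05 pos [ 0.5481 -0.237   0.2765] joints [-0.89  0.03 -1.03 -0.42  0.91 -0.51] F [ 0.8 -0.5  0.2] w 0.0854
shift first [0.2319 0.8214 0.1223] turn rows [ 7.144 -0.403  2.451] or turn first, then shift [ 0.3819  0.6965 -0.3354]
```

```bash
python3 -m crank '[{"tx":0,"ty":0.1,"tz":0,"rx":0,"ry":0,"rz":0},{"tx":0,"ty":0.1,"tz":0,"rx":0,"ry":0,"rz":0},{"tx":0,"ty":0.1,"tz":0,"rx":0,"ry":0,"rz":0},{"tx":0,"ty":0.1,"tz":0,"rx":0,"ry":0,"rz":0},{"tx":0,"ty":0.1,"tz":0,"rx":0,"ry":0,"rz":0},{"tx":0,"ty":0.1,"tz":0,"rx":0,"ry":0,"rz":0},{"tx":0,"ty":0.1,"tz":0,"rx":0,"ry":0,"rz":0},{"tx":0,"ty":0.1,"tz":0,"rx":0,"ry":0,"rz":0},{"tx":0,"ty":0,"tz":0,"rx":0.8,"ry":-0.045,"rz":0.27},{"tx":0,"ty":0,"tz":0,"rx":0.8,"ry":-0.045,"rz":0.27},{"tx":0,"ty":0,"tz":0,"rx":0.8,"ry":-0.045,"rz":0.27},{"tx":0,"ty":0,"tz":0,"rx":0.8,"ry":-0.045,"rz":0.27},{"tx":0,"ty":0,"tz":0,"rx":0.8,"ry":-0.045,"rz":0.27},{"tx":0,"ty":0,"tz":0,"rx":0.8,"ry":-0.045,"rz":0.27},{"tx":0,"ty":0,"tz":0,"rx":0.8,"ry":-0.045,"rz":0.27},{"tx":0,"ty":0,"tz":0,"rx":0.8,"ry":-0.045,"rz":0.27},{"tx":0,"ty":0,"tz":0,"rx":0.8,"ry":-0.045,"rz":0.27},{"tx":0,"ty":0,"tz":0,"rx":0,"ry":0,"rz":0}]'|sed -n 2p; python3 plan.py 0.470 0.120 0.12 -28 20 g
python3 - <<'E'
from h import *
im=viewer.grab_frame("top")[:,:,::-1];cv2.imwrite("pics/top7.png",im);s=viewer.grab_frame("side")[:,:,::-1];cv2.imwrite("pics/side7.png",s)
for nm,X in (("large",(.578,-.310,.184)),("medium",(.585,-.199,.170))):
  r=[]
  for n,I in(("top",im),("side",s)):
    m=viewer.camera_model(n);u=m["mtx"]@(m["R"]@np.array(X)+m["t"]);u=(u/u[2])[:2]
    c=I[int(u[1])-12:int(u[1])+13,int(u[0])-12:int(u[0])+13].max(2);k,_,st,ce=cv2.connectedComponentsWithStats((c<60).astype('uint8'))
    i=1+np.argmax(st[1:,4]);p=ce[i]+np.array([int(u[0])-12,int(u[1])-12]);r.append(p);print(nm,n,"pred",u.round(1),"blob",p.round(1),st[i][4])
  print(tri(*r))
E
```

```text
tool_pos: [0.5182, 0.0727, 0.2932]
t 64.85 pos [0.5182 0.0727 0.2932] joints [ 0.79 -0.06 -0.98  0.   -1.11  0.85] F [-0.2 -0.2 -0.1] w 0.0855
shift first [0.4591 0.0573 0.1571] turn rows [-0.056 -0.175  0.24 ] or turn first, then shift [0.4623 0.0477 0.1509]
large top pred [394.7 199.2] blob [386.8 198.9] 14
large side pred [282.3 310.9] blob [280.7 320.2] 33
(array([ 0.57917583, -0.30580938,  0.13989095]), np.float64(0.0031609802530861313))
medium top pred [350.9 196.3] blob [342.2 193.5] 4
medium side pred [267.8 263.3] blob [272.1 262.3] 136
(array([ 0.5965036 , -0.18317061,  0.14499912]), np.float64(0.005381915040694715))
```

```bash
cat > st.py <<'E'
import sys
from h import *
def chk(tag,items):
  for nm,X in items:
    r=[]
    for n in("top","side"):
      I=cv2.imread(f"pics/{n}{tag}.png");m=viewer.camera_model(n);u=m["mtx"]@(m["R"]@np.array(X)+m["t"]);u=(u/u[2])[:2]
      x,y=u.round().astype(int);c=cv2.cvtColor(I[y-14:y+15,x-14:x+15],cv2.COLOR_BGR2HSV)
      k=((c[:,:,1]<110)&(c[:,:,2]<(115 if n=="top" else 70))).astype('uint8');K,L,st,ce=cv2.connectedComponentsWithStats(cv2.morphologyEx(k,cv2.MORPH_OPEN,np.ones((3,3),np.uint8)))
      if K<2: print(nm,n,"none");continue
      i=1+np.argmax(st[1:,4]);p=ce[i]+[x-14,y-14];r.append(p);print(nm,n,"pred",u.round(1),"blob",p.round(1),st[i].tolist())
    if len(r)>1: print("   ",tri(*r)[0].round(3),"res",tri(*r)[1].round(4))
if __name__=="__main__": chk(sys.argv[1],[("large",(.578,-.310,.180)),("medium",(.585,-.199,.166)),("small",(.566,.0685,.149))])
E
python3 st.py 7; python3 -c "
from st import *
chk('0',[('large0',(.601,.194,.180)),('medium0',(.577,.321,.166)),('small',(.566,.0685,.149))])"
```

```text
large top pred [394.1 199.2] blob [392.9 198.7] [6, 8, 14, 12, 135]
large side pred [282.3 312. ] blob [281.6 308.3] [5, 6, 18, 9, 111]
    [ 0.579 -0.305  0.184] res 0.0009
medium top pred [350.4 196.4] blob [350.2 194.1] [6, 4, 15, 25, 199]
medium side pred [267.8 264.4] blob [272.8 262.1] [11, 6, 17, 13, 177]
    [ 0.593 -0.198  0.169] res 0.0046
small top pred [249.1 202.8] blob [249.1 202.9] [0, 0, 29, 29, 596]
small side pred [229.2 182.6] blob [228.8 180.7] [0, 0, 29, 29, 684]
    [0.565 0.069 0.156] res 0.0001
large0 top pred [200.5 188.2] blob [196.4 184.6] [0, 0, 29, 29, 341]
large0 side pred [230.6 140.2] blob [230.4 141.5] [8, 11, 12, 10, 95]
    [0.607 0.208 0.165] res 0.0091
medium0 top pred [152.  197.3] blob [154.2 192.1] [7, 0, 22, 21, 251]
medium0 side pred [213.1 119.5] blob [212.9 119.6] [9, 11, 11, 8, 74]
    [0.583 0.316 0.169] res 0.0146
small top pred [249.1 202.8] blob [249.1 202.9] [0, 0, 29, 29, 597]
small side pred [229.2 182.6] blob [221.8 182.4] [0, 0, 21, 29, 318]
    [0.557 0.069 0.154] res 0.0178
```

```bash
python3 -m crank '[{"tx":0.08,"ty":0.02,"tz":0.026,"rx":0,"ry":-0.17,"rz":0.24},{"tx":0.08,"ty":0.02,"tz":0.026,"rx":0,"ry":0,"rz":0},{"tx":0.08,"ty":0.008,"tz":0.026,"rx":0,"ry":0,"rz":0},{"tx":0.08,"ty":0,"tz":0.026,"rx":0,"ry":0,"rz":0},{"tx":0.08,"ty":0,"tz":0.026,"rx":0,"ry":0,"rz":0},{"tx":0.06,"ty":0,"tz":0.02,"rx":0,"ry":0,"rz":0},{"tx":0.0,"ty":0,"tz":0,"rx":0,"ry":0,"rz":0},{"tx":0.0,"ty":0,"tz":0,"rx":0,"ry":0,"rz":0}]'|sed -n 2p; python3 plan.py 0.566 0.0685 0.071 -28 20 g
```

```text
tool_pos: [0.5202, 0.0897, 0.1021]
t 65.75 pos [0.5202 0.0897 0.1021] joints [ 0.82  0.52 -1.24 -0.79 -1.14  0.92] F [-0.2 -0.7 -0.1] w 0.0854
shift first [0.0305 0.0087 0.3   ] turn rows [-0.076  0.021 -0.05 ] or turn first, then shift [0.0299 0.007  0.3001]
```

```bash
python3 -m crank '[{"tx":0.01,"ty":0.004,"tz":0.05,"rx":0,"ry":0,"rz":0},{"tx":0.01,"ty":0.003,"tz":0.05,"rx":0,"ry":0,"rz":0},{"tx":0.01,"ty":0,"tz":0.05,"rx":0,"ry":0,"rz":0},{"tx":0,"ty":0,"tz":0.05,"rx":0,"ry":0,"rz":0},{"tx":0,"ty":0,"tz":0.05,"rx":0,"ry":0,"rz":0},{"tx":0,"ty":0,"tz":0.03,"rx":0,"ry":0,"rz":0},{"tx":0,"ty":0,"tz":0.02,"rx":0,"ry":0,"rz":0},{"tx":0,"ty":0,"tz":0.0,"rx":0,"ry":0,"rz":0},{"tx":0,"ty":0,"tz":0.0,"rx":0,"ry":0,"rz":0}]'|sed -n '2p;4p'; python3 plan.py 0.566 0.0685 0.071 -28 20 g
python3 - <<'E'
from h import *
im=viewer.grab_frame("top")[:,:,::-1];
a=cv2.imread("pics/top0.png")[195:210,241:257];r=cv2.matchTemplate(im[165:235,215:290].copy(),a,cv2.TM_CCOEFF_NORMED);_,s,_,l=cv2.minMaxLoc(r);print("moved",l[0]-26,l[1]-30,s)
E
```

```text
tool_pos: [0.6182, 0.0422, 0.0517]
wrist_force: [-0.1, 0.5, -0.4]
t 66.65 pos [0.6182 0.0422 0.0517] joints [ 0.55  0.81 -1.25 -1.43 -0.95  0.53] F [-0.1  0.5 -0.4] w 0.0854
shift first [ 0.0045 -0.0033  0.0011] turn rows [-0.052  0.041 -0.103] or turn first, then shift [ 0.0046 -0.0032  0.0011]
moved 0 0 0.9890276789665222
```

Good; close, then lift.

```bash
python3 -m crank '[{"tx":0,"ty":-0.003,"tz":0,"rx":0,"ry":0,"rz":0},{"tx":0,"ty":0,"tz":0,"rx":0,"ry":0,"rz":0},{"tx":0,"ty":0,"tz":0,"rx":0,"ry":0,"rz":0},{"tx":0,"ty":0,"tz":0,"rx":0,"ry":0,"rz":0},{"tx":0,"ty":0,"tz":0,"rx":0,"ry":0,"rz":0},{"tx":0,"ty":0,"tz":0,"rx":0,"ry":0,"rz":0},{"tx":0,"ty":0,"tz":0,"rx":0,"ry":0,"rz":0},{"tx":0,"ty":0,"tz":0,"rx":0,"ry":0,"rz":0}]' 0 80|sed -n '2,6p'; python3 - <<'E'
from h import *
import json
o=bot.get_obs();p=o["tool_pos"];d=float(np.hypot(*(p[:2]-[.566,.0685])));json.dump([o["tcp_rot"].tolist(),d],open("grasp.json","w"));print(p,d)
E
python3 -m crank '[{"tx":-0.03,"ty":0,"tz":-0.011,"rx":0,"ry":0,"rz":0},{"tx":-0.06,"ty":0,"tz":-0.022,"rx":0,"ry":0,"rz":0},{"tx":-0.09,"ty":0,"tz":-0.033,"rx":0,"ry":0,"rz":0},{"tx":-0.09,"ty":0,"tz":-0.033,"rx":0,"ry":0,"rz":0},{"tx":-0.09,"ty":0,"tz":-0.033,"rx":0,"ry":0,"rz":0},{"tx":-0.09,"ty":0,"tz":-0.033,"rx":0,"ry":0,"rz":0},{"tx":-0.09,"ty":0,"tz":-0.033,"rx":0,"ry":0,"rz":0},{"tx":-0.09,"ty":0,"tz":-0.033,"rx":0,"ry":0,"rz":0},{"tx":-0.09,"ty":0,"tz":-0.033,"rx":0,"ry":0,"rz":0},{"tx":-0.06,"ty":0,"tz":-0.02,"rx":0,"ry":0,"rz":0},{"tx":0,"ty":0,"tz":0,"rx":0,"ry":-1,"rz":0},{"tx":0,"ty":0,"tz":0,"rx":0,"ry":-1,"rz":0},{"tx":0,"ty":0,"tz":0,"rx":0,"ry":-1,"rz":0},{"tx":0,"ty":0,"tz":0,"rx":0,"ry":-1,"rz":0},{"tx":0,"ty":0,"tz":0,"rx":0,"ry":-0.4,"rz":0},{"tx":0,"ty":0,"tz":0,"rx":0,"ry":0,"rz":0}]'|sed -n '2p;4p;5p'; python3 place.py 0.5915 -0.087 0.379 15
```

```text
tool_pos: [0.6177, 0.0414, 0.0505]
tcp_rot: [0.558, 0.202, 0.793, -0.139]
wrist_force: [-3.2, 3.9, 5.3]
width: 0.0466
gripper_force: 80.9
[0.61765003 0.04137632 0.05049663] 0.05833883586963618
tool_pos: [0.6194, 0.0419, 0.376]
wrist_force: [-0.0, 0.4, -3.1]
width: 0.0465
bottle tilt now 0.27 t 69.1 q [ 0.59  0.16 -1.14 -1.14 -1.08  0.14] w 0.0465 F [-0.   0.4 -3.1]
shift first [-0.0218 -0.2174  0.1959] turn rows [-9.232  3.225 -1.87 ] or turn first, then [-0.0072 -0.2932 -0.0073]
```

```bash
python3 -m crank '[{"tx":0,"ty":0,"tz":0,"rx":0,"ry":0,"rz":-1},{"tx":0,"ty":0,"tz":0,"rx":0,"ry":0,"rz":-1},{"tx":0,"ty":0,"tz":0,"rx":0,"ry":0,"rz":-1},{"tx":0,"ty":0,"tz":0,"rx":0,"ry":0,"rz":-1},{"tx":0,"ty":0,"tz":0,"rx":0,"ry":0,"rz":-1},{"tx":0,"ty":0,"tz":0,"rx":0,"ry":0,"rz":-1},{"tx":0,"ty":0,"tz":0,"rx":0,"ry":0,"rz":-1},{"tx":0,"ty":0,"tz":0,"rx":0,"ry":0,"rz":-1},{"tx":0,"ty":0,"tz":0,"rx":0,"ry":0,"rz":-1},{"tx":0,"ty":0,"tz":0,"rx":0,"ry":0,"rz":-1},{"tx":0,"ty":0,"tz":0,"rx":0,"ry":0,"rz":-1},{"tx":0,"ty":0,"tz":0,"rx":0,"ry":0,"rz":-1},{"tx":0,"ty":0,"tz":0,"rx":0,"ry":0,"rz":-1},{"tx":0,"ty":0,"tz":0,"rx":0,"ry":0,"rz":-1},{"tx":0,"ty":0,"tz":0,"rx":0,"ry":0,"rz":-1},{"tx":0,"ty":0,"tz":0,"rx":0,"ry":0,"rz":-1},{"tx":0,"ty":0,"tz":0,"rx":0,"ry":0,"rz":-1},{"tx":0,"ty":0,"tz":0,"rx":0,"ry":0,"rz":-1}]'>/dev/null; python3 -m crank '[{"tx":0,"ty":0,"tz":0,"rx":0,"ry":0,"rz":-1},{"tx":0,"ty":0,"tz":0,"rx":0,"ry":0,"rz":-1},{"tx":0,"ty":0,"tz":0,"rx":0,"ry":0,"rz":-1},{"tx":0,"ty":0,"tz":0,"rx":0,"ry":0,"rz":-1},{"tx":0,"ty":0,"tz":0,"rx":0,"ry":0,"rz":-1},{"tx":0,"ty":0,"tz":0,"rx":0,"ry":0,"rz":-1},{"tx":0,"ty":0,"tz":0,"rx":0,"ry":0,"rz":-1},{"tx":0,"ty":0,"tz":0,"rx":0,"ry":0,"rz":-1},{"tx":0,"ty":0,"tz":0,"rx":0,"ry":0,"rz":-1},{"tx":0,"ty":0,"tz":0,"rx":0,"ry":0,"rz":-1},{"tx":0,"ty":0,"tz":0,"rx":0,"ry":0,"rz":-1},{"tx":0,"ty":0,"tz":0,"rx":0,"ry":0,"rz":-1},{"tx":0,"ty":0,"tz":0,"rx":0,"ry":0,"rz":-1},{"tx":0,"ty":0,"tz":0,"rx":0,"ry":0,"rz":-1},{"tx":0,"ty":0,"tz":0,"rx":0,"ry":0,"rz":-1},{"tx":0,"ty":0,"tz":0,"rx":0,"ry":0,"rz":-1},{"tx":0,"ty":0,"tz":0,"rx":0,"ry":0,"rz":-1},{"tx":0,"ty":0,"tz":0,"rx":0,"ry":0,"rz":-1}]' |sed -n '2p;4p;5p';python3 place.py 0.5915 -0.087 0.3 15; python3 -m crank '[{"tx":0,"ty":0,"tz":0,"rx":0,"ry":0,"rz":0},{"tx":0,"ty":0,"tz":0,"rx":0,"ry":0,"rz":0},{"tx":0,"ty":0,"tz":0,"rx":0,"ry":0,"rz":0},{"tx":0,"ty":0,"tz":0,"rx":0,"ry":0,"rz":0},{"tx":0,"ty":0,"tz":0,"rx":0,"ry":0,"rz":0},{"tx":0,"ty":0,"tz":0,"rx":0,"ry":0,"rz":0},{"tx":0,"ty":0,"tz":0,"rx":0,"ry":0,"rz":0},{"tx":0,"ty":0,"tz":0,"rx":0,"ry":0,"rz":0},{"tx":0,"ty":0,"tz":0,"rx":0,"ry":0,"rz":0},{"tx":0,"ty":0,"tz":0,"rx":0,"ry":0,"rz":0},{"tx":0,"ty":0,"tz":0,"rx":0,"ry":0,"rz":0},{"tx":0,"ty":0,"tz":0,"rx":0,"ry":0,"rz":0},{"tx":0,"ty":0,"tz":0,"rx":0,"ry":0,"rz":0},{"tx":0,"ty":0,"tz":0,"rx":0,"ry":0,"rz":0},{"tx":0,"ty":0,"tz":0,"rx":0,"ry":0,"rz":0},{"tx":0,"ty":0,"tz":0,"rx":0,"ry":0,"rz":0},{"tx":0,"ty":0,"tz":0,"rx":0,"ry":0,"rz":0},{"tx":0,"ty":0,"tz":0,"rx":0,"ry":0,"rz":0},{"tx":0,"ty":0,"tz":0,"rx":0,"ry":0,"rz":0},{"tx":0,"ty":0,"tz":0,"rx":0,"ry":0,"rz":0}]'>/dev/null
```

```text
tool_pos: [0.6201, 0.0423, 0.3799]
wrist_force: [-0.8, 0.4, -3.8]
width: 0.0466
bottle tilt now 2.652 t 72.7 q [ 0.59  0.16 -1.13 -1.13 -1.08 -2.74] w 0.0466 F [-0.8  0.4 -3.8]
shift first [-0.122   0.2592  0.21  ] turn rows [ -6.067 -11.915  31.706] or turn first, then [ 0.1885 -0.2948  0.0613]
```

```bash
 python3 -m crank '[{"tx":0,"ty":0,"tz":0,"rx":0,"ry":0,"rz":1},{"tx":0,"ty":0,"tz":0,"rx":0,"ry":0,"rz":1},{"tx":0,"ty":0,"tz":0,"rx":0,"ry":0,"rz":1},{"tx":0,"ty":0,"tz":0,"rx":0,"ry":0,"rz":1},{"tx":0,"ty":0,"tz":0,"rx":0,"ry":0,"rz":1},{"tx":0,"ty":0,"tz":0,"rx":0,"ry":0,"rz":1},{"tx":0,"ty":0,"tz":0,"rx":0,"ry":0,"rz":1},{"tx":0,"ty":0,"tz":0,"rx":0,"ry":0,"rz":1},{"tx":0,"ty":0,"tz":0,"rx":0,"ry":0,"rz":1},{"tx":0,"ty":0,"tz":0,"rx":0,"ry":0,"rz":1},{"tx":0,"ty":0,"tz":0,"rx":0,"ry":0,"rz":1},{"tx":0,"ty":0,"tz":0,"rx":0,"ry":0,"rz":1},{"tx":0,"ty":0,"tz":0,"rx":0,"ry":0,"rz":1},{"tx":0,"ty":0,"tz":0,"rx":0,"ry":0,"rz":1},{"tx":0,"ty":0,"tz":0,"rx":0,"ry":0,"rz":1},{"tx":0,"ty":0,"tz":0,"rx":0,"ry":0,"rz":1},{"tx":0,"ty":0,"tz":0,"rx":0,"ry":0,"rz":1},{"tx":0,"ty":0,"tz":0,"rx":0,"ry":0,"rz":1}]'>/dev/null;  python3 -m crank '[{"tx":0,"ty":0,"tz":0,"rx":0,"ry":0,"rz":1},{"tx":0,"ty":0,"tz":0,"rx":0,"ry":0,"rz":1},{"tx":0,"ty":0,"tz":0,"rx":0,"ry":0,"rz":1},{"tx":0,"ty":0,"tz":0,"rx":0,"ry":0,"rz":1},{"tx":0,"ty":0,"tz":0,"rx":0,"ry":0,"rz":1},{"tx":0,"ty":0,"tz":0,"rx":0,"ry":0,"rz":1},{"tx":0,"ty":0,"tz":0,"rx":0,"ry":0,"rz":1},{"tx":0,"ty":0,"tz":0,"rx":0,"ry":0,"rz":1},{"tx":0,"ty":0,"tz":0,"rx":0,"ry":0,"rz":1},{"tx":0,"ty":0,"tz":0,"rx":0,"ry":0,"rz":1},{"tx":0,"ty":0,"tz":0,"rx":0,"ry":0,"rz":1},{"tx":0,"ty":0,"tz":0,"rx":0,"ry":0,"rz":1},{"tx":0,"ty":0,"tz":0,"rx":0,"ry":0,"rz":1},{"tx":0,"ty":0,"tz":0,"rx":0,"ry":0,"rz":1},{"tx":0,"ty":0,"tz":0,"rx":0,"ry":0,"rz":1},{"tx":0,"ty":0,"tz":0,"rx":0,"ry":0,"rz":1},{"tx":0,"ty":0,"tz":0,"rx":0,"ry":0,"rz":1},{"tx":0,"ty":0,"tz":0,"rx":0,"ry":0,"rz":1},{"tx":0,"ty":0,"tz":0,"rx":0,"ry":0,"rz":0},{"tx":0,"ty":0,"tz":0,"rx":0,"ry":0,"rz":0}]'|sed -n '2p;4p;5p'; python3 place.py 0.5915 -0.087 0.379 25
```

```text
tool_pos: [0.6203, 0.0427, 0.3805]
wrist_force: [-0.6, -0.7, -2.6]
width: 0.0466
bottle tilt now 0.274 t 78.5 q [ 0.59  0.16 -1.13 -1.14 -1.08  0.14] w 0.0466 F [-0.6 -0.7 -2.6]
shift first [-0.0095 -0.2031  0.1767] turn rows [-11.359   3.228  -2.377] or turn first, then [ 0.0212 -0.2635 -0.0518]
```

```bash
python3 -m crank '[{"tx":0,"ty":0,"tz":0,"rx":-0.94,"ry":0.27,"rz":-0.2},{"tx":0,"ty":0,"tz":0,"rx":-0.94,"ry":0.27,"rz":-0.2},{"tx":0,"ty":0,"tz":0,"rx":-0.94,"ry":0.27,"rz":-0.2},{"tx":0,"ty":0,"tz":0,"rx":-0.94,"ry":0.27,"rz":-0.2},{"tx":0,"ty":0,"tz":0,"rx":-0.94,"ry":0.27,"rz":-0.2},{"tx":0,"ty":0,"tz":0,"rx":-0.94,"ry":0.27,"rz":-0.2},{"tx":0,"ty":0,"tz":0,"rx":-0.94,"ry":0.27,"rz":-0.2},{"tx":0,"ty":0,"tz":0,"rx":-0.94,"ry":0.27,"rz":-0.2},{"tx":0,"ty":0,"tz":0,"rx":-0.94,"ry":0.27,"rz":-0.2},{"tx":0,"ty":0,"tz":0,"rx":-0.94,"ry":0.27,"rz":-0.2},{"tx":0,"ty":0,"tz":0,"rx":-0.94,"ry":0.27,"rz":-0.2},{"tx":0,"ty":0,"tz":0,"rx":-0.94,"ry":0.27,"rz":-0.2},{"tx":0,"ty":0,"tz":0,"rx":0,"ry":0,"rz":0},{"tx":0,"ty":0,"tz":0,"rx":0,"ry":0,"rz":0}]' |sed -n 2p;  python3 place.py 0.600 -0.080 0.25 24
```

```text
tool_pos: [0.6204, 0.0418, 0.3801]
bottle tilt now 0.002 t 79.9 q [-0.29 -0.17 -0.94 -0.32  0.67 -0.28] w 0.0469 F [ 0.6  1.  -3.6]
shift first [ 0.3139 -0.2583  0.0856] turn rows [ 0.097 -0.013  0.061] or turn first, then [ 0.3128 -0.2592  0.0873]
```

```bash
python3 -m crank '[{"tx":0.0523,"ty":-0.043,"tz":0.0143,"rx":0.1,"ry":0,"rz":0.06},{"tx":0.0523,"ty":-0.043,"tz":0.0143,"rx":0,"ry":0,"rz":0},{"tx":0.0523,"ty":-0.043,"tz":0.0143,"rx":0,"ry":0,"rz":0},{"tx":0.0523,"ty":-0.043,"tz":0.0143,"rx":0,"ry":0,"rz":0},{"tx":0.0523,"ty":-0.043,"tz":0.0143,"rx":0,"ry":0,"rz":0},{"tx":0.0523,"ty":-0.043,"tz":0.0143,"rx":0,"ry":0,"rz":0},{"tx":0,"ty":0,"tz":0,"rx":0,"ry":0,"rz":0},{"tx":0,"ty":0,"tz":0,"rx":0,"ry":0,"rz":0}]' |sed -n 2p;  python3 place.py 0.600 -0.080 0.13 24
```

```text
tool_pos: [0.652, -0.0538, 0.2492]
bottle tilt now 0.003 t 80.7 q [-0.5   0.19 -1.04 -0.69  0.84 -0.41] w 0.0466 F [-0.3 -0.4 -3.8]
shift first [ 0.28   -0.0092  0.1021] turn rows [ 0.046 -0.024 -0.009] or turn first, then [ 0.2802 -0.0086  0.1015]
```

```bash
python3 -m crank '[{"tx":0.056,"ty":-0.004,"tz":0.02,"rx":0,"ry":0,"rz":0},{"tx":0.056,"ty":-0.004,"tz":0.02,"rx":0,"ry":0,"rz":0},{"tx":0.056,"ty":0,"tz":0.02,"rx":0,"ry":0,"rz":0},{"tx":0.056,"ty":0,"tz":0.02,"rx":0,"ry":0,"rz":0},{"tx":0.05,"ty":0,"tz":0.02,"rx":0,"ry":0,"rz":0},{"tx":0,"ty":0,"tz":0,"rx":0,"ry":0,"rz":0},{"tx":0,"ty":0,"tz":0,"rx":0,"ry":0,"rz":0}]' |sed -n 2p;  python3 place.py 0.600 -0.080 0.057 24
python3 - <<'E'
from h import *
for n in("top","side"): cv2.imwrite(f"pics/{n}8.png",viewer.grab_frame(n)[:,:,::-1])
from st import chk
chk("8",[("small",(.600,-.080,.231))])
E
```

```text
tool_pos: [0.6542, -0.0563, 0.1347]
bottle tilt now 0.001 t 81.4 q [-0.5   0.53 -1.17 -1.17  0.85 -0.42] w 0.0466 F [-0.  -0.5 -2.5]
shift first [ 0.1834 -0.      0.0639] turn rows [0.046 0.003 0.023] or turn first, then [ 1.834e-01 -1.000e-04  6.390e-02]
small top pred [309.7 188.3] blob [314.6 190.1] [9, 7, 20, 22, 254]
small side pred [258.1 199. ] blob [254.1 196.1] [0, 0, 25, 25, 470]
    [ 0.592 -0.088  0.251] res 0.0048
```

```bash
python3 -m crank '[{"tx":0.04,"ty":0,"tz":0.014,"rx":0,"ry":0,"rz":0},{"tx":0.04,"ty":0,"tz":0.014,"rx":0,"ry":0,"rz":0},{"tx":0.04,"ty":0,"tz":0.014,"rx":0,"ry":0,"rz":0},{"tx":0.03,"ty":0,"tz":0.011,"rx":0,"ry":0,"rz":0},{"tx":0.02,"ty":0,"tz":0.007,"rx":0,"ry":0,"rz":0},{"tx":0,"ty":0,"tz":0,"rx":0,"ry":0,"rz":0},{"tx":0,"ty":0,"tz":0,"rx":0,"ry":0,"rz":0}]' |sed -n '2p;4p'; python3 -m crank '[{"tx":0.01,"ty":0,"tz":0.0035,"rx":0,"ry":0,"rz":0},{"tx":0,"ty":0,"tz":0,"rx":0,"ry":0,"rz":0}]' |sed -n '2p;4p'; python3 place.py 0.600 -0.080 0.0535 24
```

```text
tool_pos: [0.654, -0.0574, 0.0631]
wrist_force: [-0.4, 0.4, -3.0]
tool_pos: [0.6536, -0.0573, 0.0579]
wrist_force: [0.2, -0.3, -2.8]
bottle tilt now 0.001 t 82.4 q [-0.5   0.8  -1.21 -1.47  0.85 -0.42] w 0.0469 F [ 0.2 -0.3 -2.8]
shift first [0.0103 0.0025 0.0042] turn rows [0.025 0.002 0.02 ] or turn first, then [0.0103 0.0025 0.0042]
```

```bash
python3 -m crank '[{"tx":0.007,"ty":0,"tz":0.0025,"rx":0,"ry":0,"rz":0},{"tx":0,"ty":0,"tz":0,"rx":0,"ry":0,"rz":0}]' |sed -n '2p;4p'; python3 -m crank '[{"tx":0.003,"ty":0,"tz":0.001,"rx":0,"ry":0,"rz":0},{"tx":0,"ty":0,"tz":0,"rx":0,"ry":0,"rz":0}]' |sed -n '2p;4p';python3 -m crank '[{"tx":0.003,"ty":0,"tz":0.001,"rx":0,"ry":0,"rz":0},{"tx":0,"ty":0,"tz":0,"rx":0,"ry":0,"rz":0}]' |sed -n '2p;4p'
```

```text
tool_pos: [0.6532, -0.0571, 0.0541]
wrist_force: [-0.4, -0.0, -2.7]
tool_pos: [0.6533, -0.0569, 0.0535]
wrist_force: [-0.9, 0.4, 1.3]
tool_pos: [0.6534, -0.0567, 0.0535]
wrist_force: [-3.5, -0.1, 7.0]
```

```bash
python3 -m crank '[{"tx":0,"ty":0,"tz":0,"rx":0,"ry":0,"rz":0},{"tx":0,"ty":0,"tz":0,"rx":0,"ry":0,"rz":0},{"tx":0,"ty":0,"tz":0,"rx":0,"ry":0,"rz":0},{"tx":0,"ty":0,"tz":0,"rx":0,"ry":0,"rz":0}]' 1 |sed -n '2p;4p;5p'; python3 -m crank '[{"tx":0,"ty":0,"tz":-0.04,"rx":0,"ry":0,"rz":0},{"tx":0,"ty":0,"tz":-0.06,"rx":0,"ry":0,"rz":0},{"tx":0,"ty":0,"tz":-0.08,"rx":0,"ry":0,"rz":0},{"tx":-0.05,"ty":0,"tz":-0.08,"rx":0,"ry":0,"rz":0},{"tx":-0.1,"ty":0,"tz":-0.04,"rx":0,"ry":0,"rz":0},{"tx":-0.1,"ty":0,"tz":-0.04,"rx":0,"ry":0,"rz":0},{"tx":-0.1,"ty":0,"tz":-0.04,"rx":0,"ry":0,"rz":0},{"tx":-0.1,"ty":0,"tz":-0.04,"rx":0,"ry":0,"rz":0},{"tx":0,"ty":0,"tz":0,"rx":0,"ry":0,"rz":0},{"tx":0,"ty":0,"tz":0,"rx":0,"ry":0,"rz":0}]' 0 |sed -n '2p;4p;5p'
python3 - <<'E'
from h import *
from st import chk
for n in("top","side"): cv2.imwrite(f"pics/{n}9.png",viewer.grab_frame(n)[:,:,::-1])
chk("9",[("large",(.578,-.310,.180)),("medium",(.588,-.199,.166)),("small",(.598,-.080,.152))])
O=np.array([.585,-.1985]);u=np.array([.998,-.059]);v=np.array([.059,.998])
for th in (1.25,1.1,.9):
    z=.014+.055*np.cos(th);xs=[]
    for p in((42,290),(338,308),(635,325)): w=onz("top",(270+p[0]/5,170+p[1]/5),z)[:2]-O;xs.append((round(w@u,4),round(w@v,4)))
    print(th,"pred x",round(-.052-.055*np.sin(th),4),xs)
def tcp(x,z,y=.056,p=60):
    t=O+x*u+y*v;p=np.radians(p);Z=np.array([np.cos(p)*u[0],np.cos(p)*u[1],-np.sin(p)]);return np.r_[t,z]+.0395*Z
for x,z in((-.15,.1),(-.15,.012),(-.09,.03),(-.06,.055)): print(x,z,tcp(x,z).round(4))
E
```

```text
tool_pos: [0.6532, -0.0571, 0.0515]
wrist_force: [0.2, 0.2, -0.4]
width: 0.0855
tool_pos: [0.5655, -0.098, 0.28]
wrist_force: [-1.1, 0.1, 0.1]
width: 0.0
large top pred [394.1 199.2] blob [392.9 198.7] [6, 8, 14, 12, 136]
large side pred [282.3 312. ] blob [282.2 308.3] [7, 6, 16, 9, 109]
    [ 0.579 -0.305  0.184] res 0.0002
medium top pred [350.4 195.3] blob [350.1 193.8] [6, 5, 15, 24, 196]
medium side pred [269.2 264.1] blob [272.9 261.8] [10, 5, 17, 14, 176]
    [ 0.594 -0.198  0.169] res 0.0043
small top pred [304.8 191.4] blob [305.5 189.7] [11, 6, 8, 14, 90]
small side pred [257.8 223.2] blob [257.3 219.2] [0, 0, 29, 25, 607]
    [ 0.599 -0.08   0.166] res 0.0043
1.25 pred x -0.1042 [(np.float64(-0.0992), np.float64(0.1737)), (np.float64(-0.098), np.float64(-0.0041)), (np.float64(-0.096), np.float64(-0.1841))]
1.1 pred x -0.101 [(np.float64(-0.099), np.float64(0.1743)), (np.float64(-0.0978), np.float64(-0.0023)), (np.float64(-0.0959), np.float64(-0.181))]
0.9 pred x -0.0951 [(np.float64(-0.0988), np.float64(0.1751)), (np.float64(-0.0975), np.float64(0.0)), (np.float64(-0.0956), np.float64(-0.1771))]
-0.15 0.1 [ 0.4583 -0.1349  0.0658]
-0.15 0.012 [ 0.4583 -0.1349 -0.0222]
-0.09 0.03 [ 0.5182 -0.1385 -0.0042]
-0.06 0.055 [ 0.5481 -0.1402  0.0208]
```

```bash
python3 plan.py 0.4583 -0.1349 0.12 -3.4 60
```

```text
t 84.5 pos [ 0.5647 -0.0972  0.2766] joints [-0.72  0.04 -1.03 -0.34  1.03 -0.64] F [-0.8  0.1 -0.8] w 0.0001
shift first [ 0.4643  0.019  -0.1307] turn rows [4.739 8.543 3.844] or turn first, then shift [ 0.4209 -0.1099  0.2092]
```

```bash
python3 -m crank '[{"tx":0,"ty":0,"tz":0,"rx":0.431,"ry":0.777,"rz":0.349},{"tx":0,"ty":0,"tz":0,"rx":0.431,"ry":0.777,"rz":0.349},{"tx":0,"ty":0,"tz":0,"rx":0.431,"ry":0.777,"rz":0.349},{"tx":0,"ty":0,"tz":0,"rx":0.431,"ry":0.777,"rz":0.349},{"tx":0,"ty":0,"tz":0,"rx":0.431,"ry":0.777,"rz":0.349},{"tx":0,"ty":0,"tz":0,"rx":0.431,"ry":0.777,"rz":0.349},{"tx":0,"ty":0,"tz":0,"rx":0.431,"ry":0.777,"rz":0.349},{"tx":0,"ty":0,"tz":0,"rx":0.431,"ry":0.777,"rz":0.349},{"tx":0,"ty":0,"tz":0,"rx":0.431,"ry":0.777,"rz":0.349},{"tx":0,"ty":0,"tz":0,"rx":0.431,"ry":0.777,"rz":0.349},{"tx":0,"ty":0,"tz":0,"rx":0.431,"ry":0.777,"rz":0.349},{"tx":0.09,"ty":-0.027,"tz":0.02,"rx":0,"ry":0,"rz":0},{"tx":0.09,"ty":-0.027,"tz":0.03,"rx":0,"ry":0,"rz":0},{"tx":0.09,"ty":-0.027,"tz":0.05,"rx":0,"ry":0,"rz":0},{"tx":0.09,"ty":-0.027,"tz":0.05,"rx":0,"ry":0,"rz":0},{"tx":0.06,"ty":0,"tz":0.05,"rx":0,"ry":0,"rz":0},{"tx":0,"ty":0,"tz":0,"rx":0,"ry":0,"rz":0}]' |sed -n '2p;4p'; python3 plan.py 0.4583 -0.1349 0.03 -3.4 60
```

```text
tool_pos: [0.4495, -0.132, 0.1156]
wrist_force: [-1.3, 0.4, -0.1]
t 86.2 pos [ 0.4495 -0.132   0.1156] joints [-0.42 -0.09 -0.95  0.23  0.17 -0.31] F [-1.3  0.4 -0.1] w -0.0002
shift first [ 0.0846 -0.0069  0.1978] turn rows [ 0.043 -0.19  -0.04 ] or turn first, then shift [ 0.0876 -0.006   0.1965]
```

```bash
python3 -m crank '[{"tx":0.021,"ty":0,"tz":0.05,"rx":0,"ry":-0.19,"rz":0},{"tx":0.021,"ty":-0.005,"tz":0.05,"rx":0,"ry":0,"rz":0},{"tx":0.021,"ty":0,"tz":0.05,"rx":0,"ry":0,"rz":0},{"tx":0.021,"ty":0,"tz":0.05,"rx":0,"ry":0,"rz":0},{"tx":0.025,"ty":0,"tz":0.04,"rx":0,"ry":0,"rz":0},{"tx":0.025,"ty":0,"tz":0.04,"rx":0,"ry":0,"rz":0},{"tx":0,"ty":0,"tz":0,"rx":0,"ry":0,"rz":0},{"tx":0,"ty":0,"tz":0,"rx":0,"ry":0,"rz":0}]' |sed -n '2p;4p'; python3 plan.py 0.5182 -0.1385 0.0 -3.4 60; python3 plan.py 0.5481 -0.1402 0.0208 -3.4 60
```

```text
tool_pos: [0.4698, -0.1377, 0.0008]
wrist_force: [0.5, 0.3, 0.1]
t 87.0 pos [ 0.4698 -0.1377  0.0008] joints [-0.41  0.21 -1.15 -0.3   0.18 -0.31] F [0.5 0.3 0.1] w -0.0001
shift first [-0.1028  0.0049  0.0639] turn rows [-0.005  0.2    0.019] or turn first, then shift [-0.1038  0.0051  0.0623]
t 87.0 pos [ 0.4698 -0.1377  0.0008] joints [-0.41  0.21 -1.15 -0.3   0.18 -0.31] F [0.5 0.3 0.1] w -0.0001
shift first [-0.1938  0.005   0.0578] turn rows [-0.005  0.2    0.019] or turn first, then shift [-0.1946  0.0053  0.0547]
```

```bash
python3 -m crank '[{"tx":0.0125,"ty":0,"tz":0.022,"rx":0,"ry":0,"rz":0},{"tx":-0.032,"ty":0,"tz":0.019,"rx":0,"ry":0,"rz":0},{"tx":-0.032,"ty":0,"tz":0.019,"rx":0,"ry":0,"rz":0},{"tx":0,"ty":0,"tz":0,"rx":0,"ry":0,"rz":0}]' |sed -n '2p;4p'; python3 -m crank '[{"tx":-0.022,"ty":0,"tz":0.0125,"rx":0,"ry":0,"rz":0},{"tx":0,"ty":0,"tz":0,"rx":0,"ry":0,"rz":0}]' |sed -n '2p;4p'; python3 -m crank '[{"tx":-0.022,"ty":0,"tz":0.0125,"rx":0,"ry":0,"rz":0},{"tx":0,"ty":0,"tz":0,"rx":0,"ry":0,"rz":0}]' |sed -n '2p;4p'; python3 plan.py 0.5481 -0.1402 0.0208 -3.4 60
```

```text
tool_pos: [0.5037, -0.1408, -0.0061]
wrist_force: [-0.5, -1.6, 0.4]
tool_pos: [0.5098, -0.1402, -0.008]
wrist_force: [-0.2, -0.8, 1.0]
tool_pos: [0.5182, -0.1403, -0.0091]
wrist_force: [-1.4, 0.4, -0.4]
t 87.8 pos [ 0.5182 -0.1403 -0.0091] joints [-0.37  0.29 -1.07 -0.3   0.15 -0.27] F [-1.4  0.4 -0.4] w 0.0
shift first [-0.1023  0.0046 -0.0259] turn rows [-0.009  0.185  0.012] or turn first, then shift [-0.1019  0.0047 -0.0274]
```

```bash
python3 -m crank '[{"tx":-0.025,"ty":0,"tz":-0.003,"rx":0,"ry":0,"rz":0},{"tx":0,"ty":0,"tz":0,"rx":0,"ry":0,"rz":0}]' |sed -n '2p;4p'; python3 -m crank '[{"tx":-0.025,"ty":0,"tz":-0.003,"rx":0,"ry":0,"rz":0},{"tx":0,"ty":0,"tz":0,"rx":0,"ry":0,"rz":0}]' |sed -n '2p;4p'; python3 -m crank '[{"tx":-0.025,"ty":0,"tz":-0.005,"rx":0,"ry":0,"rz":0},{"tx":0,"ty":0,"tz":0,"rx":0,"ry":0,"rz":0}]' |sed -n '2p;4p'
python3 - <<'E'
from h import *
for n in("top","side"): cv2.imwrite(f"pics/{n}10.png",viewer.grab_frame(n)[:,:,::-1])
a=cv2.imread("pics/top10.png")[170:245,270:405];b=cv2.imread("pics/side10.png")[215:384,190:330]
cv2.imwrite("pics/rail.png",np.hstack([cv2.resize(a,(480,267),interpolation=cv2.INTER_CUBIC).__class__(0) if 0 else np.pad(cv2.resize(a,(480,267),interpolation=cv2.INTER_CUBIC),((0,120),(0,0),(0,0))),cv2.resize(b,(320,387),interpolation=cv2.INTER_CUBIC)]))
E
```

```text
tool_pos: [0.5269, -0.1409, -0.0021]
wrist_force: [-2.5, 1.4, -0.5]
tool_pos: [0.5357, -0.1416, 0.0044]
wrist_force: [0.4, 0.4, -0.4]
tool_pos: [0.5431, -0.1421, 0.0111]
wrist_force: [-0.6, 1.3, -1.3]
```

```bash
python3 -m crank '[{"tx":-0.019,"ty":0,"tz":-0.012,"rx":0,"ry":0,"rz":0},{"tx":0,"ty":0,"tz":0,"rx":0,"ry":0,"rz":0}]' |sed -n '2p;4p'; python3 -m crank '[{"tx":-0.0065,"ty":0,"tz":0.0037,"rx":0,"ry":0,"rz":0},{"tx":0,"ty":0,"tz":0,"rx":0,"ry":0,"rz":0}]' |sed -n '2p;4p'; python3 -m crank '[{"tx":-0.0065,"ty":0,"tz":0.0037,"rx":0,"ry":0,"rz":0},{"tx":0,"ty":0,"tz":0,"rx":0,"ry":0,"rz":0}]' |sed -n '2p;4p'; python3 - <<'E'
from h import *
# white/grey rail bar in top view: compare start and now at rows below the rack, away from the arm
a=cv2.imread("pics/top0.png").min(2).astype(int);im=viewer.grab_frame("top")[:,:,::-1];cv2.imwrite("pics/top11.png",im);b=im.min(2).astype(int)
for c in (285,300,370,385,392): print(c,"start",np.where(a[205:245,c]>130)[0]+205,"now",np.where(b[205:245,c]>130)[0]+205)
E
```

```text
tool_pos: [0.5462, -0.1423, 0.0187]
wrist_force: [-1.6, -0.3, -1.9]
tool_pos: [0.5496, -0.1425, 0.0187]
wrist_force: [-0.9, 1.1, -1.0]
tool_pos: [0.5518, -0.1426, 0.0182]
wrist_force: [-3.0, 0.7, -1.4]
285 start [205 206 207 208 209 226 227 228] now [205 206 207 208 209 211 212 213]
300 start [205 206 207 208 209 210 227 228 229] now [205 206 207 208 209 210 212 213 214]
370 start [205 206 207 208 209 210 211 212 213 214 215 232 233 234] now [213 214 215 216 217 218 219]
385 start [205 206 207 208 209 210 211 212 213 214 215 216 233 234 235] now [211 212 213 214 215 216 217 218 219 220]
392 start [215 216 217 218 219 220 221 222 223 233 234 235] now [215 216 217 218 219 220]
```

The rail bar has moved from row 227 to row 212 and is nearly upright. I'll push on until it stops.

```bash
python3 -m crank '[{"tx":-0.0065,"ty":0,"tz":0.0037,"rx":0,"ry":0,"rz":0},{"tx":0,"ty":0,"tz":0,"rx":0,"ry":0,"rz":0}]' |sed -n '2p;4p'; python3 -m crank '[{"tx":-0.0065,"ty":0,"tz":0.0037,"rx":0,"ry":0,"rz":0},{"tx":0,"ty":0,"tz":0,"rx":0,"ry":0,"rz":0}]' |sed -n '2p;4p'; python3 -m crank '[{"tx":-0.0065,"ty":0,"tz":0.0037,"rx":0,"ry":0,"rz":0},{"tx":0,"ty":0,"tz":0,"rx":0,"ry":0,"rz":0}]' |sed -n '2p;4p'
```

```text
tool_pos: [0.5524, -0.1424, 0.017]
wrist_force: [-7.5, -1.3, 0.6]
tool_pos: [0.5531, -0.1421, 0.0157]
wrist_force: [-10.7, 0.3, -0.7]
tool_pos: [0.5537, -0.1419, 0.0143]
wrist_force: [-13.9, -0.2, -0.9]
```

```bash
python3 -m crank '[{"tx":0.043,"ty":0,"tz":-0.025,"rx":0,"ry":0,"rz":0},{"tx":0.06,"ty":0,"tz":-0.07,"rx":0,"ry":0,"rz":0},{"tx":0.06,"ty":0,"tz":-0.1,"rx":0,"ry":0,"rz":0},{"tx":0,"ty":0,"tz":-0.12,"rx":0,"ry":0,"rz":0},{"tx":0,"ty":0,"tz":-0.12,"rx":0,"ry":0,"rz":0},{"tx":0,"ty":0,"tz":-0.12,"rx":0,"ry":0,"rz":0},{"tx":0,"ty":0,"tz":0,"rx":0,"ry":0,"rz":0}]' |sed -n '2p;4p'; python3 - <<'E'
from h import *
O=np.array([.585,-.1985]);u=np.array([.998,-.059]);v=np.array([.059,.998])
for n in("top","side"): cv2.imwrite(f"pics/{n}12.png",viewer.grab_frame(n)[:,:,::-1])
a=cv2.imread("pics/top12.png")
for c in (285,300,320,340,360,380,390): print(c,a[200:224,c].min(1).tolist())
m=viewer.camera_model("top")
for th in(0,.1,.2,.3):
  r=[]
  for y in(.12,0,-.12):
    X=np.r_[O+(-.052-.055*np.sin(th))*u+y*v,.014+.055*np.cos(th)];q=m["mtx"]@(m["R"]@X+m["t"]);r.append((q/q[2])[:2].round(1).tolist())
  print(th,r)
s=cv2.imread("pics/side12.png")[200:384,170:350]; t=a[160:245,265:410]
cv2.imwrite("pics/fin.png",np.hstack([cv2.resize(t,(450,264),interpolation=cv2.INTER_CUBIC)[:264],cv2.resize(s,(258,264),interpolation=cv2.INTER_CUBIC)]))
E
```

```text
tool_pos: [0.394, -0.135, 0.184]
wrist_force: [0.4, -0.6, 0.8]
285 [234, 234, 234, 234, 233, 227, 221, 219, 227, 208, 126, 223, 249, 183, 70, 34, 45, 56, 59, 61, 60, 57, 57, 56]
300 [76, 108, 134, 138, 149, 203, 233, 224, 218, 223, 201, 126, 220, 247, 184, 70, 34, 35, 48, 59, 58, 56, 57, 58]
320 [240, 240, 239, 239, 239, 239, 238, 237, 233, 221, 219, 224, 161, 162, 229, 197, 88, 39, 37, 50, 61, 60, 59, 60]
340 [57, 49, 64, 110, 134, 146, 192, 231, 234, 229, 222, 225, 233, 208, 167, 240, 237, 135, 47, 35, 48, 62, 62, 60]
360 [217, 217, 219, 225, 231, 231, 230, 230, 230, 230, 225, 217, 206, 206, 192, 136, 205, 241, 184, 72, 35, 48, 61, 62]
380 [57, 58, 57, 55, 55, 52, 52, 50, 42, 41, 88, 140, 179, 198, 205, 221, 165, 164, 231, 200, 89, 36, 36, 47]
390 [78, 77, 78, 73, 59, 42, 58, 57, 54, 51, 60, 73, 71, 71, 95, 168, 193, 139, 193, 237, 191, 97, 40, 36]
0 [[299.0, 213.3], [340.1, 216.1], [381.0, 218.9]]
0.1 [[298.9, 215.2], [340.0, 218.0], [380.9, 220.8]]
0.2 [[298.7, 217.1], [339.8, 219.9], [380.7, 222.7]]
0.3 [[298.5, 218.9], [339.6, 221.7], [380.5, 224.5]]
```

View pics/fin.png

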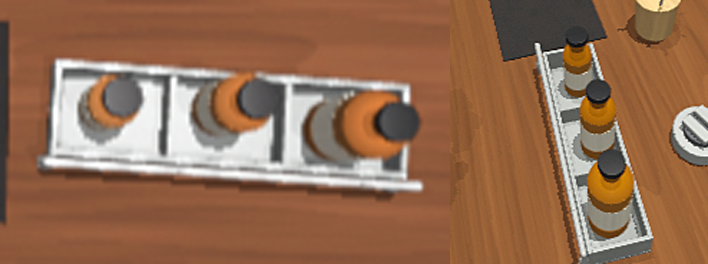

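The final picture shows all three bottles upright, one per bay. The rail bar is at rows 213.0/215.6/218.3, against 213.3/216.1/218.9 predicted for shut, and the gripper is clear.

```bash
python3 -c "
from workcell import bot
print(bot.hand_in())"
```

```text
the job is handed in; nothing more can be done
None
```

Job handed in, result not reported: all three stoppers were pushed home, the bottles were turned over large, then medium, then small, for about 2 s each, all now stand upright in the rack, and the rail measures shut.

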